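# Fit a fresh cartridge and lock the bayonet lid of a fume filter

### The arm

A 7-joint arm with a two-finger parallel gripper is mounted at the origin on the work surface. World frame = base frame: x ahead of the robot, y to its left, z up, the work surface at z = 0. Lengths are in m, angles in rad, forces in N, time in s.
With the tool pointing down it reaches from about 0.35 to 0.9 m from the base axis. Payload 8.1 kg.
Tool frame: the origin (TCP) lies between the finger pads; the fingertips stand 19 mm ahead of it and the grasp point (between the pads) is the TCP; y points along the fingers, x is the direction in which the jaws open and shut, and the axes are right-handed (so a half turn about y gives the same grasp; the last joint's range is limited). The gripper opens to 92 mm and grips with 3 to 60 N. Pads are 19 mm wide; open, the fingers measure 130 mm over their backs; the gripper's body (75 mm by 190 mm) begins 47 mm behind the grasp point.
Start: joints at [-1.383, 0.434, 0.025, 1.573, -0.012, 1.134, -0.075], TCP at [0.179, 0.599, 0.246] pointing down, gripper open.
Joint ranges: [-2.62, 2.62], [-0.44, 2.09], [-1.27, 1.32], [0.08, 2.57], [-1.32, 4.46], [0.12, 2], [-2.74, 2.74]. Speed limits (rad/s): [2.22, 2.22, 3.01, 3.01, 3.14, 3.14, 3.14].

### API

Orientations are given as a rotation vector (axis times angle).
In Python, from cell import arm gives the robot as it stands.
- The arm moves only by the tool move_arm, never from a script. Its argument "series" is a list of rows, each an object of numbers: "x", "y", "z": the shift along the tool's x, y, z in cm; "rx", "ry", "rz": the turn, a rotation vector about the tool's x, y, z in rad. In form: [{"x": .., "y": .., "z": .., "rx": .., "ry": .., "rz": ..}, ...]. A call has 1 to 12 rows; each row shifts and turns the pose as measured when the row begins, along the tool's axes as they then stand; what a row does not reach is not made up. A row lasts 1/8 s, in which the tool goes at most 62.5 mm and 10.7 degrees, less where a joint would pass 70% of its speed; a pose out of reach is approached as far as the arm can. A call is refused whole if a number of a shift passes 6.25 or a number of a turn 0.188, either way. A call with a gripper value outside its range is refused whole. "jaw" is the finger opening in cm, from 0 to 9.18, set as the call begins (left out, the last holds). The fingers move at their own pace and stop on an object; "newtons" is the grip in N (left out, the last holds). Time passes only in rows, so rows that do not move let the fingers close. It gives the time, the measured TCP pose, the force and the opening at its end, in the units of the state.
- arm.observe(): the state, without advancing time (a new reading comes with each control period).
- arm.get_image(name): name is "scene" or "top" or "wrist"; returns the picture (400x640x3 uint8, blue, green, red); there is no depth.
- arm.camera_params(name): a dict with "K" (3x3 intrinsics, pixels), "R" (3x3) and "t" (3): a world point X has camera coordinates R X + t; the wrist camera has in their place "tool_from_camera" (4x4, takes a point from camera to tool coordinates, whose origin is the TCP and whose axes are the tool frame's). Camera axes: x right, y down, z forward; pixel columns grow to the right and rows downward; lengths in m; the calibration is good to about 2 mm. A picture is of the moment at which its call begins: read the wrist's pose just before it. camera_params takes no time and is no camera call.
- arm.sign_off(): hands the job in, once; it reports no verdict.
The state is a dict: "clock": time; "joints": joint angles; "dq": joint speeds; "joint_efforts": joint torques, N m; "position": TCP position; "ee_rot": TCP orientation; "force": force on the tool from outside, world axes, zero at the start; "ft_torque": the same for the moment, N m; "width": opening from 0.0 (shut) to 1.0 (fully open).
Only numpy, scipy, OpenCV 4.12 (cv2) and the standard library are available. Lean on these libraries where they do the work, as an engineer would, in place of code of your own. Each camera call takes 0.05 s, during which the arm holds its last target.

### The job

Refit the bench fume filter: stand the filter cartridge upright in the round cup at the middle of the filter base, then put the bar-handled bell lid over it with its two lugs in the collar's two slots, push it down against the sprung seal and give it a quarter turn clockwise (seen from above) until it locks, then let go. Keep the cartridge upright and leave the large knobbed lid, the tin, the wire spool and the small can where they are.

Things in the scene. Friction and masses are not known exactly. Their poses are not given: they have to be found in the camera images.
- base: Filter base, fixed to the bench, round, grey and dark steel, 148 mm across, 52 mm high, with a cup in the middle, a black sprung seal ring round it, and outside that a collar whose inward ledge (z 45 to 52 mm, inner radius 51.5 mm; wall inside radius 66 mm) has two open slots, on its +y and -y sides. Origin: on the bench, on the centre axis; z up.
- cup (a point): Centre of the floor of the cartridge cup of the base, 16 mm above the bench. The cup is 61 mm across inside, its lip 8 mm high.
- slot (a point): Middle of the slot on the base's +y side, 59 mm from the axis, at the top of the ledge, 52 mm above the bench. Slots are about 32 mm wide; the other is opposite, on -y. Lugs passed down a slot turn only clockwise seen from above; on the way they must be held under a tooth (underside 42 mm above the bench).
- stop (a point): One of two pockets (the other opposite) under the ledge, on the base's +x side, 59 mm from the axis, underside 45 mm above the bench: the end of the quarter turn. A stop ends the turn here and the spring lifts the lug 3 mm behind the tooth, which locks it.
- pipe_top (a point): Centre of the top of the outlet pipe of the base, an obstacle: 48 mm across, 140 mm high, 118 mm from the base's axis on its +x side.
- seal (a joint): How far the sprung seal ring (radius 37.5 to 50.5 mm) is pushed down, m: 0 free (top 36 mm above the bench), 0.012 fully down. About 3 N at first touch, 11 N fully down. 0.005 when the lid is locked.
- lid_mid (a point): Bell lid, aluminium, an upside-down cup with a bar handle, 130 mm high overall, standing mouth down on the bench. This point: on its axis, half-way up, 65 mm above its rim; z up. Bell 96 mm outside and 88 mm inside diameter, 100 mm high (95 inside). About 0.25 kg. A half turn about z leaves it the same. Locked, its rim is 31 mm above the bench; while turning it must be held down at about 26 mm.
- handle (a point): Centre of the lid's black bar handle, on its axis, 115 mm above its rim. The bar is 70 mm long (along the lid's x), 20 mm wide (along y), 30 mm high (100 to 130 mm above the rim).
- lug (a point): Centre of one of the lid's two lugs, on its +x side, 53 mm from its axis, 10 mm above its rim; the other is opposite on -x. Lugs reach 61 mm from the axis, are 24 mm wide and 8 mm thick. They lie in line with the bar handle.
- cartridge_mid (a point): Filter cartridge, plain upright cylinder, pleated paper with grey end rings, 55 mm diameter, 95 mm high, about 0.18 kg, standing on the bench. This point: its centre, half-way up; z along its axis.
- big_lid_mid (a point): Bystander: larger lid of another filter, 132 mm diameter, 105 mm high, with a round knob instead of a bar, no lugs. Point: on its axis half-way up.
- tin_mid (a point): Bystander: rectangular metal tin, 65 mm (x) by 85 mm (y), 150 mm high with its cap. Point: half-way up in its middle.
- spool_mid (a point): Bystander: spool of welding wire lying flat, 100 mm diameter, 55 mm high. Point: its centre.
- can_mid (a point): Bystander: small plain steel can with a stepped narrow top, 48 mm diameter, 105 mm high, close beside the cartridge (about 24 mm between them), so the fingers must not go down between the two. Point: on its axis half-way up.
Mind the look-alikes: they are no part of the job. What is shaped like the part that bears cartridge_mid but red or yellow is not meant. Leave any purple look-alike of the part that bears lid_mid alone.

How it is judged:
On the way, in this order (a step that is already met when the one before it is completed fails the run):
1. the cartridge stands upright in the cup of the base, the lid still off (horizontal distance between cartridge_mid and base below 0.007 m and z of cartridge_mid in the frame of base between 0.06 and 0.0675 m and angle between cartridge_mid's own z axis and vertical below 0.08 rad and horizontal distance between lid_mid and base above 0.08 m), for 0.2 s.
2. the lid is over the cartridge, its lugs in the slots, pushed down on the seal (horizontal distance between lid_mid and base below 0.008 m and z of lid_mid in the frame of base below 0.0975 m and angle between the x axis of lid_mid and the y axis of base, either way round below 0.3 rad), for 0.05 s.
At the end, for the whole second after the job is handed in: The cartridge stands upright in the cup of the base (centred within 7 mm) and the bell lid is locked over it: level, centred within 6 mm, turned so that its lugs lie along the base's x axis within 0.17 rad, its rim 28 to 33.5 mm above the bench (horizontal distance between cartridge_mid and base below 0.007 m and z of cartridge_mid in the frame of base between 0.06 and 0.0675 m and angle between cartridge_mid's own z axis and vertical below 0.08 rad and horizontal distance between lid_mid and base below 0.006 m and z of lid_mid in the frame of base between 0.093 and 0.0985 m and angle between lid_mid's own z axis and vertical below 0.06 rad and angle between the x axis of lid_mid and the x axis of base, either way round below 0.17 rad); the robot touches nothing.
It fails at once if the large round-knobbed lid is moved more than 25 mm (distance of big_lid_mid from where it was at the start of the episode above 0.025 m).
It fails at once if the tin is moved more than 25 mm (distance of tin_mid from where it was at the start of the episode above 0.025 m).
It fails at once if the wire spool is moved more than 25 mm (distance of spool_mid from where it was at the start of the episode above 0.025 m).
It fails at once if the small can is moved more than 25 mm (distance of can_mid from where it was at the start of the episode above 0.025 m).
It fails at once if the cartridge is tipped more than 0.5 rad (angle between cartridge_mid's own z axis and vertical above 0.5 rad).
It also fails if it takes over 64 s, if anything falls off the work surface, if the arm or the gripper's body presses on something with over 40 N, if the wrist force passes 120 N, or if a joint passes its speed limit or range.

## Working session

There is one attempt and no reset: what is moved stays moved. The work goes in short steps, Python scripts to look and compute and a tool call to move; the robot and the scene stay as the last step left them, time stands still between calls to the robot, and variables do not carry over. Pictures are saved under pics/ and viewed, and the job is handed in when it is done.

Besides the shell and the picture viewer there is one more tool, called after "Request:" as a command line: name --argument value ..., lists and objects as JSON in quotes. move_arm: Moves the arm, as the interface text tells. Its arguments: {"type":"object","properties":{"series":{"type":"array","items":{"type":"object","properties":{"x":{"type":"number"},"y":{"type":"number"},"z":{"type":"number"},"rx":{"type":"number"},"ry":{"type":"number"},"rz":{"type":"number"}}}},"jaw":{"type":"number"},"newtons":{"type":"number"}},"required":["series"]}

```bash
mkdir -p pics; ls; python3 - <<'E'
from cell import arm
import cv2
o=arm.observe();print({k:(v if not hasattr(v,'round') else v) for k,v in o.items()})
for n in("scene","top"):
    cv2.imwrite(f"pics/{n}0.png",arm.get_image(n)); 
for n in("scene","top","wrist"): print(n,arm.camera_params(n))
E
```

```text
pics
{'clock': 0.0, 'joints': array([-1.38261824,  0.4352246 ,  0.02492524,  1.57408565, -0.01159661,
        1.13400515, -0.07507827]), 'dq': array([ 3.84115323e-05, -1.62971350e-03, -5.22577639e-04,  5.48650603e-04,
       -6.21292825e-04,  1.12616467e-04, -1.13224803e-03]), 'joint_efforts': array([ 3.50219898e-04, -6.67861390e+01,  9.85274389e-01, -3.14447844e+01,
       -6.04531635e-02,  4.29125573e-02,  1.62373358e-04]), 'position': array([0.17907512, 0.59829435, 0.24494782]), 'ee_rot': array([-1.33390856, -0.99153923,  0.9935109 ]), 'force': array([ 0.85224917,  0.29037759, -0.87493913]), 'ft_torque': array([-0.01295556, -0.02339221, -0.01333218]), 'width': 0.9984368287683508}
scene {'K': array([[490.04195128,   0.        , 306.88276816],
       [  0.        , 490.04195128, 198.50014957],
       [  0.        ,   0.        ,   1.        ]]), 'R': array([[-0.20926557,  0.97775648, -0.0141485 ],
       [ 0.68265629,  0.13571627, -0.71802611],
       [-0.7001345 , -0.1599167 , -0.69587235]]), 't': array([ 0.1640426 , -0.27502428,  1.75184184])}
top {'K': array([[445.76512466,   0. 
[... 160 characters left out ...]
62294, -0.00338508],
       [-0.98329525,  0.02741345, -0.17994151],
       [ 0.17996646, -0.00157473, -0.98367149]]), 't': array([-0.03162816,  0.56167067,  1.44785175])}
wrist {'K': array([[300.10953405,   0.        , 323.41690947],
       [  0.        , 300.10953405, 196.71143282],
       [  0.        ,   0.        ,   1.        ]]), 'tool_from_camera': array([[ 9.99999799e-01, -1.65758561e-04,  6.12149096e-04,
         2.08062040e-04],
       [-6.33899139e-04, -2.90692676e-01,  9.56816266e-01,
        -1.38940684e-01],
       [ 1.93467716e-05, -9.56816461e-01, -2.90692722e-01,
         7.86832902e-02],
       [ 0.00000000e+00,  0.00000000e+00,  0.00000000e+00,
         1.00000000e+00]])}
```

View pics/scene0.png

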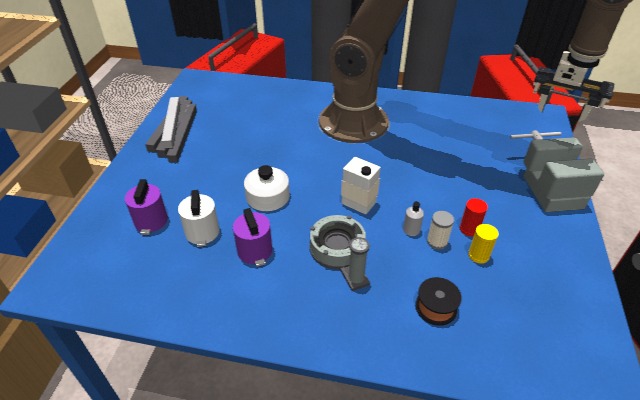

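View pics/top0.png

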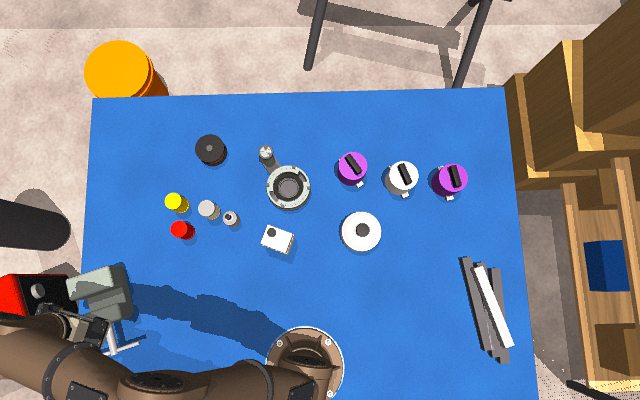

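Candidates, in scene pixels:
- **Lids:** bar-handled ones are purple (147,208), aluminium (198,217) and purple (253,238). The aluminium one is meant. The knobbed white one at (267,188) is the bystander.
- **Cylinders:** pleated grey (440,229), red (473,217), yellow (483,243) and the stepped can (414,220). The pleated grey one is the cartridge.

I'll confirm this in enlarged crops.

```bash
python3 - <<'E'
import cv2,numpy as np
t=cv2.imread("pics/top0.png");s=cv2.imread("pics/scene0.png")
a=cv2.resize(t[130:250,150:310],None,fx=5,fy=5,interpolation=cv2.INTER_CUBIC)
cv2.imwrite("pics/c1.png",a)
a=cv2.resize(t[130:250,320:480],None,fx=5,fy=5,interpolation=cv2.INTER_CUBIC)
cv2.imwrite("pics/c2.png",a)
a=cv2.resize(s[160:310,300:500],None,fx=4,fy=4,interpolation=cv2.INTER_CUBIC)
cv2.imwrite("pics/c3.png",a)
E
```

```text
(no output)
```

View pics/c1.png

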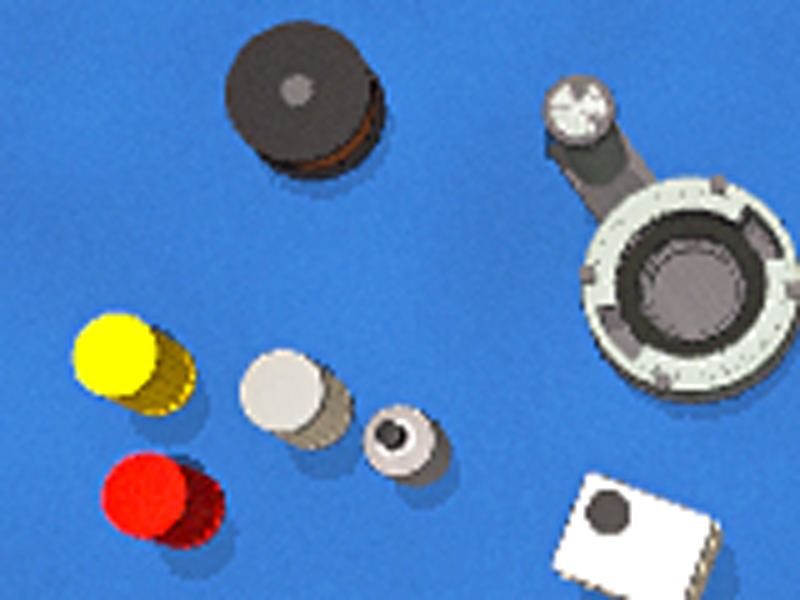

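View pics/c2.png

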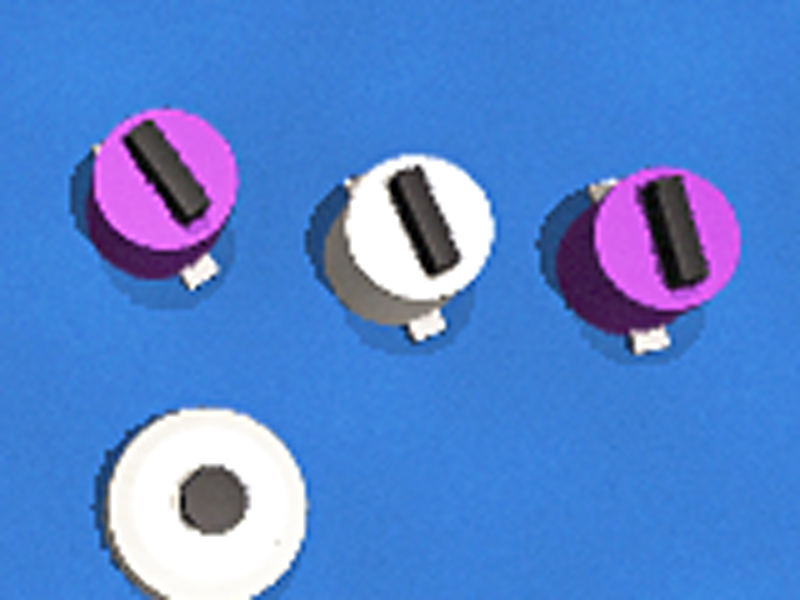

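View pics/c3.png

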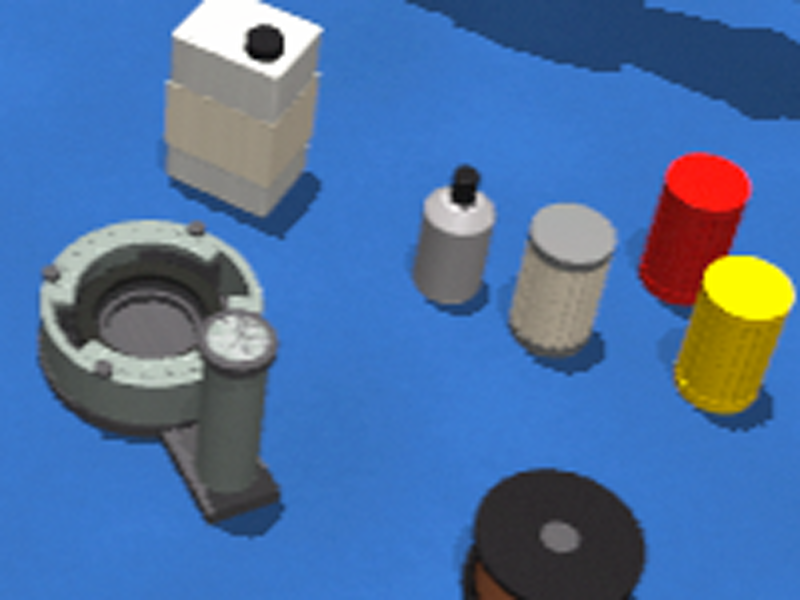

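The crops confirm both parts: the aluminium bar lid is in the middle of c2, and the pleated cartridge with the grey ring is in c1 at (282,391). The base shows slots at (762,235) and (622,330) and the pipe top at (579,108). Next I turn these pixels into positions.

```bash
cat > h.py <<'E'
import numpy as np,cv2
from cell import arm
def ray(name,u,v,z):
    c=arm.camera_params(name);K,R,t=c['K'],np.array(c['R']),np.array(c['t'])
    d=R.T@np.linalg.inv(K)@[u,v,1];o=-R.T@t
    return o+d*(z-o[2])/d[2]
def proj(name,P):
    c=arm.camera_params(name);q=c['K']@(c['R']@np.array(P)+c['t']);return q[:2]/q[2]
def wcam(o):
    from scipy.spatial.transform import Rotation as Ro
    T=np.eye(4);T[:3,:3]=Ro.from_rotvec(o['ee_rot']).as_matrix();T[:3,3]=o['position']
    return T@arm.camera_params('wrist')['tool_from_camera']
def wray(o,u,v,z):
    T=wcam(o);d=T[:3,:3]@np.linalg.inv(arm.camera_params('wrist')['K'])@[u,v,1]
    return T[:3,3]+d*(z-T[2,3])/d[2]
def wproj(o,P):
    T=np.linalg.inv(wcam(o));q=arm.camera_params('wrist')['K']@(T[:3,:3]@P+T[:3,3]);return q[:2]/q[2]
E
python3 - <<'E'
from h import *
from scipy.spatial.transform import Rotation as Ro
o=arm.observe();print(Ro.from_rotvec(o['ee_rot']).as_matrix().round(3))
def c(x,y,ox,oy): return (x+.5)/5-.5+ox,(y+.5)/5-.5+oy
for n,x,y,ox,z in [("cart",282,391,150,.095),("cartL",240,391,150,.095),("cartR",325,391,150,.095),("can",390,435,150,.105),("base",692,285,150,.052),("cup",692,287,150,.02),("slotA",762,235,150,.045),("slotB",622,330,150,.045),("pipe",579,108,150,.14),("spool",297,90,150,.055),("yel",115,356,150,.095),("red",145,495,150,.095),
 ("hA",407,173,320,.13),("hB",443,270,320,.13),("lidtop",420,226,320,.1),("biglid",213,500,320,.105),("pL_h",168,172,320,.13),("pR_h",676,231,320,.13),("tin",638,540,150,.13)]:
    print(n,ray("top",*c(x,y,ox,130),z).round(4))
E
```

```text
[[ 0.287 -0.    -0.958]
 [ 0.958 -0.001  0.287]
 [-0.001 -1.    -0.   ]]
cart [0.5148 0.3029 0.095 ]
cartL [0.5155 0.3302 0.095 ]
cartR [0.514 0.275 0.095]
can [0.4827 0.2306 0.105 ]
base [0.5861 0.0381 0.052 ]
cup [0.5911 0.0399 0.02  ]
slotA [ 0.6208 -0.0097  0.045 ]
slotB [0.5579 0.0862 0.045 ]
pipe [0.6865 0.1038 0.14  ]
spool [0.729  0.3057 0.055 ]
yel [0.5408 0.4121 0.095 ]
red [0.4495 0.39   0.095 ]
hA [ 0.6338 -0.3311  0.13  ]
hB [ 0.5695 -0.3501  0.13  ]
lidtop [ 0.6053 -0.3436  0.1   ]
biglid [ 0.429  -0.1992  0.105 ]
pL_h [ 0.6388 -0.1774  0.13  ]
pR_h [ 0.5908 -0.5008  0.13  ]
tin [0.4089 0.0702 0.13  ]
```

Request:
move_arm --series '[{"x": -1, "z": -2}, {"x": -2, "z": -4.2}, {"x": -2, "z": -4.4}, {"x": -2, "z": -4.4}, {"x": -2, "z": -4.4}, {"x": -2, "z": -4.4}, {"x": -2, "z": -4.4}, {"x": -2, "z": -4.4}, {"x": -2, "z": -4.2}, {"x": -1, "z": -2.4}]'

```text
invalid input
```

Request:
move_arm --series '[{"ry": 0.18}, {"ry": 0.18}, {"ry": 0.18}, {"ry": 0.18}, {"ry": 0.18}, {"ry": 0.18}, {"ry": 0.18}, {"ry": 0.18}, {"ry": 0.18}, {}]'

```text
invalid input
```

```bash
python3 - <<'E'
from h import *
from scipy.spatial.transform import Rotation as Ro
o=arm.observe();M=Ro.from_rotvec(o['ee_rot']).as_matrix();print(M.round(3),o['joints'].round(3),o['position'],np.degrees(np.arctan2(M[1,0],M[0,0])),o['clock'])
cv2.imwrite("pics/w1.png",arm.get_image("wrist"))
print(wproj(o,[.5148,.3029,.095]))
E
```

```text
[[ 0.287 -0.    -0.958]
 [ 0.958 -0.001  0.287]
 [-0.001 -1.    -0.   ]] [-1.383  0.435  0.025  1.574 -0.012  1.134 -0.075] [0.17912771 0.59833527 0.24501904] 73.33282788485447 0.1
[189.0888769  469.74410934]
```

View pics/w1.png

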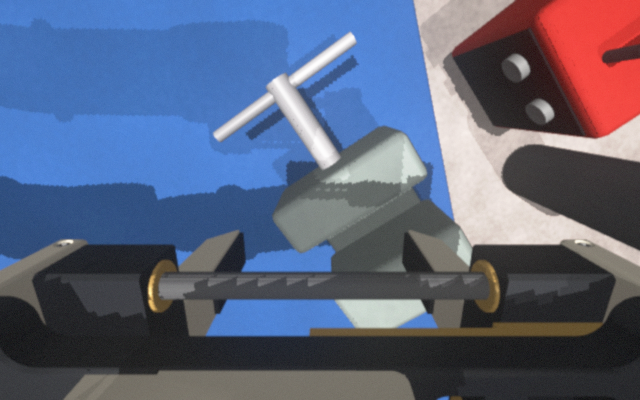

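The call was refused, so rows probably need all six keys. The wrist view shows only the vise, at about (360,200).

Request:
move_arm --series '[{"x": -1, "y": 0, "z": -2, "rx": 0, "ry": 0, "rz": 0}, {"x": -2, "y": 0, "z": -4.2, "rx": 0, "ry": 0, "rz": 0}, {"x": -2, "y": 0, "z": -4.4, "rx": 0, "ry": 0, "rz": 0}, {"x": -2, "y": 0, "z": -4.4, "rx": 0, "ry": 0, "rz": 0}, {"x": -2, "y": 0, "z": -4.4, "rx": 0, "ry": 0, "rz": 0}, {"x": -2, "y": 0, "z": -4.4, "rx": 0, "ry": 0, "rz": 0}, {"x": -2, "y": 0, "z": -4.4, "rx": 0, "ry": 0, "rz": 0}, {"x": -2, "y": 0, "z": -4.4, "rx": 0, "ry": 0, "rz": 0}, {"x": -2, "y": 0, "z": -4.2, "rx": 0, "ry": 0, "rz": 0}, {"x": -1, "y": 0, "z": -2.4, "rx": 0, "ry": 0, "rz": 0}]'

```text
clock: 1.4
position: [0.5175, 0.2904, 0.245]
ee_rot: [-1.341, -0.986, 0.991]
force: [-1.1, 0.6, -0.1]
width: 0.998
```

Request:
move_arm --series '[{"x": 0, "y": 0, "z": 0, "rx": 0, "ry": 0.18, "rz": 0}, {"x": 0, "y": 0, "z": 0, "rx": 0, "ry": 0.18, "rz": 0}, {"x": 0, "y": 0, "z": 0, "rx": 0, "ry": 0.18, "rz": 0}, {"x": 0, "y": 0, "z": 0, "rx": 0, "ry": 0.18, "rz": 0}, {"x": 0, "y": 0, "z": 0, "rx": 0, "ry": 0.18, "rz": 0}, {"x": 0, "y": 0, "z": 0, "rx": 0, "ry": 0.18, "rz": 0}, {"x": 0, "y": 0, "z": 0, "rx": 0, "ry": 0.18, "rz": 0}, {"x": 0, "y": 0, "z": 0, "rx": 0, "ry": 0.18, "rz": 0}, {"x": 0, "y": 0, "z": 0, "rx": 0, "ry": 0.18, "rz": 0}, {"x": 0, "y": 0, "z": 0, "rx": 0, "ry": 0.06, "rz": 0}, {"x": 0, "y": 0, "z": 0, "rx": 0, "ry": 0, "rz": 0}]'

```text
clock: 2.78
position: [0.5222, 0.2655, 0.2446]
ee_rot: [-1.551, 0.376, -0.379]
force: [-0.2, 0.1, -0.2]
width: 1.003
```

```bash
cat > st.py <<'E'
from h import *
from scipy.spatial.transform import Rotation as Ro
import sys
def st(*tg,yaw=None):
    o=arm.observe();M=Ro.from_rotvec(o['ee_rot']).as_matrix()
    print('t',o['clock'],'pos',o['position'].round(4),'yaw',np.degrees(np.arctan2(M[1,0],M[0,0])).round(2),'j',o['joints'].round(2),'ydir',M[:,1].round(4),'F',o['force'].round(1),'Tz',o['ft_torque'].round(2),'w',round(o['width']*9.18,2))
    for p in tg: print('tool-shift cm to',p,(M.T@(np.array(p)-o['position'])*100).round(2))
    if yaw is not None: 
        w=np.radians(yaw);N=np.column_stack([[np.cos(w),np.sin(w),0],[0,0,-1],[-np.sin(w),np.cos(w),0]])
        print('rotvec',Ro.from_matrix(M.T@N).as_rotvec().round(3))
    return o
E
python3 - <<'E'
from st import *
o=st([.5148,.3029,.245])
cv2.imwrite("pics/w2.png",arm.get_image("wrist"))
cv2.imwrite("pics/t2.png",arm.get_image("top"))
cv2.imwrite("pics/s2.png",arm.get_image("scene"))
print(wproj(o,[.5148,.3029,.095]))
E
```

```text
t 2.775 pos [0.5222 0.2655 0.2446] yaw -27.53 j [-0.97  0.41  0.57  1.7  -0.23  1.11 -0.82] ydir [-9.000e-04 -1.290e-02 -9.999e-01] F [-0.2  0.1 -0.2] Tz [-0.15  0.13 -0.01] w 9.21
tool-shift cm to [0.5148, 0.3029, 0.245] [-2.39 -0.09  2.98]
[297.84176166 157.136566  ]
```

View pics/w2.png

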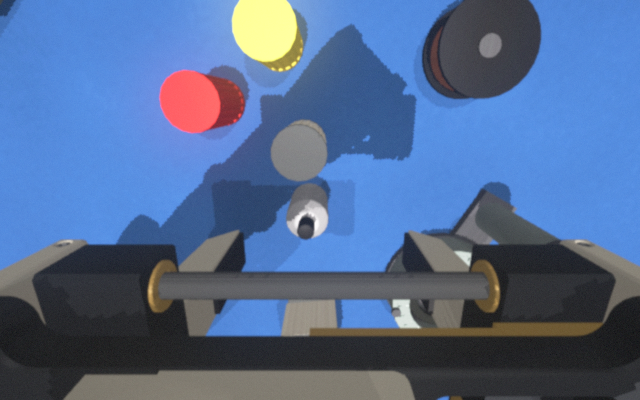

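The wrist view shows the cartridge top at about (299,151) with the can in front of it at (307,215). I predicted (298,157). An enlarged crop will refine that.

```bash
python3 - <<'E'
from st import *
w=cv2.imread("pics/w2.png")
o=arm.observe()
a=cv2.resize(w[100:250,220:400],None,fx=4,fy=4,interpolation=cv2.INTER_CUBIC)
# draw predicted circle for the two guesses
def draw(c,r,z,col):
    pts=[(wproj(o,[c[0]+r*np.cos(t),c[1]+r*np.sin(t),z])-[220,100]+.5)*4-.5 for t in np.linspace(0,6.28,60)]
    cv2.polylines(a,[np.array(pts,np.int32)],True,col,1)
draw((.5148,.3029),.0275,.095,(0,0,255));draw((.5148,.3029),.0275,.0,(0,255,255))
draw((.4827,.2306),.024,.0,(0,255,0))
cv2.imwrite("pics/c4.png",a)
E
```

```text
(no output)
```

View pics/c4.png

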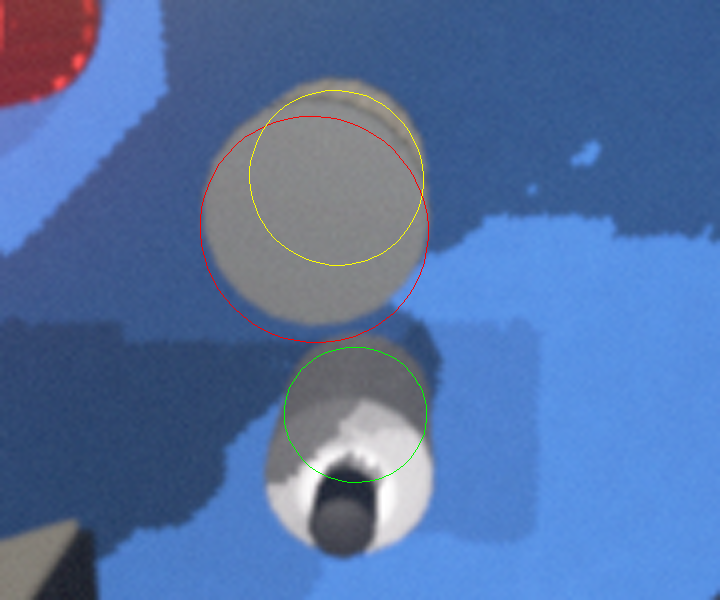

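```bash
python3 - <<'E'
from st import *
o=arm.observe()
print('wrist',wray(o,(316.5)/4-.5+220,(211.5)/4-.5+100,.095))
s=cv2.imread("pics/scene0.png");t=cv2.imread("pics/top0.png")
def mk(img,name,box,f,circs,fn):
    a=cv2.resize(img[box[1]:box[3],box[0]:box[2]],None,fx=f,fy=f,interpolation=cv2.INTER_CUBIC)
    for (c,r,z,col) in circs:
        pts=[(proj(name,[c[0]+r*np.cos(q),c[1]+r*np.sin(q),z])-[box[0],box[1]]+.5)*f-.5 for q in np.linspace(0,6.28,60)]
        cv2.polylines(a,[np.array(pts,np.int32)],True,col,1)
    cv2.imwrite(fn,a)
R=(0,0,255);G=(0,255,0)
cs=[((.5148,.3029),.0275,.095,R),((.517,.3066),.0275,.095,G),((.5148,.3029),.0275,.0,R),((.517,.3066),.0275,.0,G)]
b=[((.5861,.0381),.074,.052,R),((.5861,.0381),.0515,.052,R),((.5861,.0381),.0305,.016,R)]
mk(s,"scene",(400,190,480,265),8,cs,"pics/d1.png")
mk(t,"top",(190,190,240,230),12,cs,"pics/d2.png")
mk(s,"scene",(300,200,400,300),6,b,"pics/d3.png")
mk(t,"top",(250,140,320,220),7,b,"pics/d4.png")
ims=[cv2.resize(cv2.imread(f"pics/d{i}.png"),(400,300) if i<3 else (400,400)) for i in (1,2,3,4)]
cv2.imwrite("pics/dd.png",cv2.resize(np.vstack([np.hstack(ims[:2]),np.hstack(ims[2:])]),(680,595)))
E
```

```text
wrist [0.51766598 0.30730317 0.095     ]
```

View pics/dd.png

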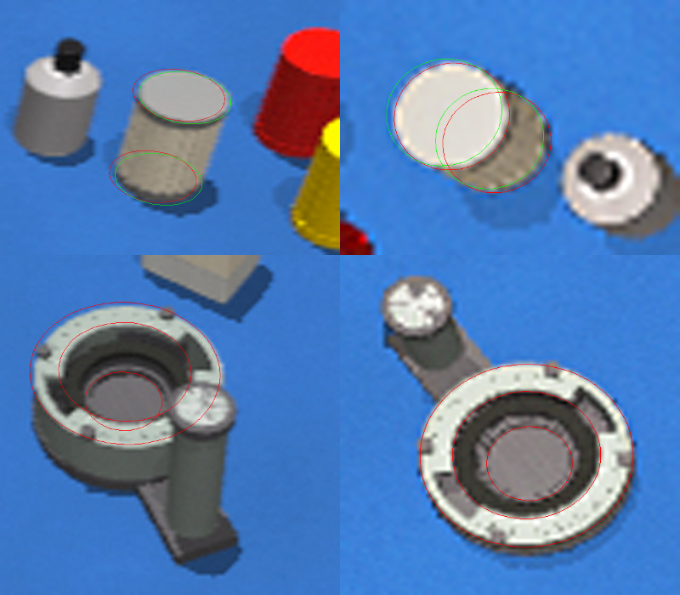

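Wrist and top disagree by 4 mm on the cartridge. I'll use the wrist estimate for both grasp and placing so its bias cancels, and move above it with the tilt corrected.

```bash
python3 - <<'E'
from st import *
st([.517,.306,.245],yaw=-26)
E
```

```text
t 2.925 pos [0.5223 0.2661 0.2446] yaw -27.44 j [-0.97  0.41  0.57  1.7  -0.23  1.11 -0.81] ydir [-7.000e-04 -1.250e-02 -9.999e-01] F [0.2 0.9 0.3] Tz [-0.05  0.06 -0.08] w 9.16
tool-shift cm to [0.517, 0.306, 0.245] [-2.3  -0.09  3.3 ]
rotvec [ 0.012 -0.025  0.005]
```

Request:
move_arm --series '[{"x": -1.1, "y": 0, "z": 1.6, "rx": 0.012, "ry": -0.025, "rz": 0.005}, {"x": -1.2, "y": 0, "z": 1.7, "rx": 0, "ry": 0, "rz": 0}, {"x": 0, "y": 0, "z": 0, "rx": 0, "ry": 0, "rz": 0}]'

```text
clock: 3.3
position: [0.5157, 0.3099, 0.2443]
ee_rot: [-1.539, 0.353, -0.351]
force: [-0.5, 0.2, -0.3]
width: 1.001
```

```bash
python3 - <<'E'
from st import *
o=st([.517,.306,.245],[.5177,.3073,.245],yaw=-26)
w=arm.get_image("wrist")
for c,col in (((.5177,.3073),(0,0,255)),((.5148,.3029),(0,255,0))):
  for z in(.095,0):
    p=[wproj(o,np.array([c[0]+.0275*np.cos(q),c[1]+.0275*np.sin(q),z])) for q in np.linspace(0,6.28,60)]
    cv2.polylines(w,[np.array(p,np.int32)],True,col,1)
cv2.imwrite("pics/w3.png",w)
E
```

```text
t 3.3 pos [0.5157 0.3099 0.2443] yaw -25.72 j [-1.01  0.43  0.55  1.67 -0.25  1.12 -0.84] ydir [-2.0e-04  2.6e-03 -1.0e+00] F [-0.5  0.2 -0.3] Tz [-0.1   0.11 -0.  ] w 9.19
tool-shift cm to [0.517, 0.306, 0.245] [ 0.29 -0.07 -0.29]
tool-shift cm to [0.5177, 0.3073, 0.245] [ 0.3  -0.07 -0.15]
rotvec [-0.002  0.005 -0.001]
```

View pics/w3.png

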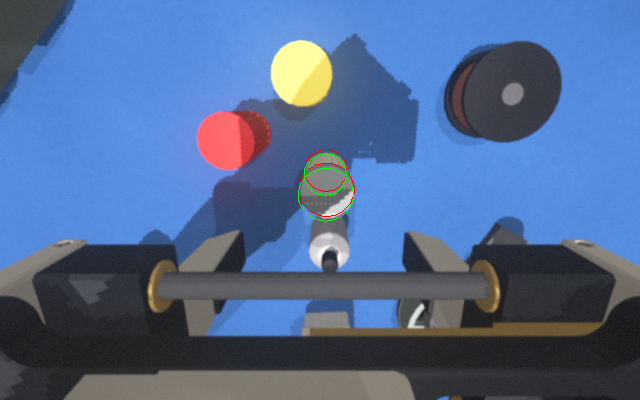

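Request:
move_arm --series '[{"x": 0.3, "y": 2, "z": -0.2, "rx": -0.002, "ry": 0.005, "rz": -0.001}, {"x": 0, "y": 3, "z": 0, "rx": 0, "ry": 0, "rz": 0}, {"x": 0, "y": 3, "z": 0, "rx": 0, "ry": 0, "rz": 0}, {"x": 0, "y": 3, "z": 0, "rx": 0, "ry": 0, "rz": 0}, {"x": 0, "y": 2, "z": 0, "rx": 0, "ry": 0, "rz": 0}, {"x": 0, "y": 0, "z": 0, "rx": 0, "ry": 0, "rz": 0}]'

```text
clock: 4.1
position: [0.5195, 0.3034, 0.1115]
ee_rot: [-1.543, 0.355, -0.36]
force: [-0.7, -0.3, -0.1]
width: 0.998
```

```bash
python3 - <<'E'
from st import *
o=st([.517,.306,.073],yaw=-26)
w=arm.get_image("wrist")
for c,col in (((.5177,.3073),(0,0,255)),((.5148,.3029),(0,255,0))):
  for z in(.095,):
    p=[wproj(o,np.array([c[0]+.0275*np.cos(q),c[1]+.0275*np.sin(q),z])) for q in np.linspace(0,6.28,60)]
    cv2.polylines(w,[np.array(p,np.int32)],True,col,1)
cv2.imwrite("pics/w4.png",w)
E
```

```text
t 4.1 pos [0.5195 0.3034 0.1115] yaw -26.12 j [-0.95  0.57  0.49  1.81 -0.34  0.85 -0.76] ydir [ 0.0026 -0.0022 -1.    ] F [-0.7 -0.3 -0.1] Tz [-0.09  0.08 -0.07] w 9.16
tool-shift cm to [0.517, 0.306, 0.073] [-0.35  3.84  0.13]
rotvec [ 0.001 -0.002  0.003]
```

View pics/w4.png

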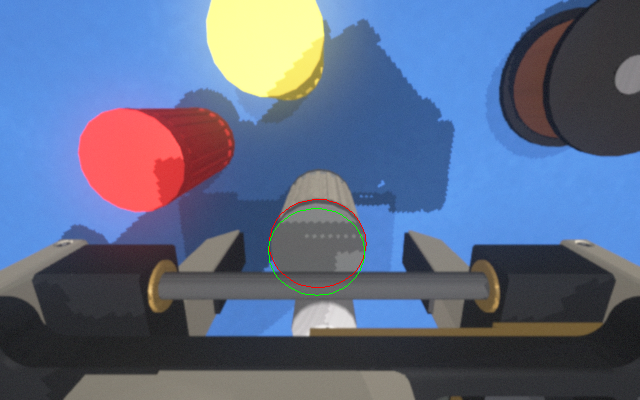

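The cartridge sits between the fingers, with its top centred at (318,247) in line with the estimate. I descend and grip gently.

Request:
move_arm --series '[{"x": -0.3, "y": 1.9, "z": 0.1, "rx": 0, "ry": 0, "rz": 0.003}, {"x": 0, "y": 1.8, "z": 0, "rx": 0, "ry": 0, "rz": 0}, {"x": 0, "y": 0, "z": 0, "rx": 0, "ry": 0, "rz": 0}]'

```text
clock: 4.53
position: [0.5187, 0.3066, 0.0748]
ee_rot: [-1.539, 0.355, -0.359]
force: [-0.1, -0.0, -0.0]
width: 0.999
```

```bash
python3 - <<'E'
from st import *
o=st([.517,.306,.073],yaw=-26)
E
```

```text
t 4.525 pos [0.5187 0.3066 0.0748] yaw -26.11 j [-0.93  0.62  0.46  1.83 -0.37  0.77 -0.74] ydir [ 0.0032  0.0017 -1.    ] F [-0.1 -0.  -0. ] Tz [-0.07  0.09  0.05] w 9.17
tool-shift cm to [0.517, 0.306, 0.073] [-0.13  0.18 -0.13]
rotvec [-0.003 -0.002  0.002]
```

Request:
move_arm --series '[{"x": -0.1, "y": 0.2, "z": -0.1, "rx": -0.003, "ry": 0, "rz": 0.002}, {"x": 0, "y": 0, "z": 0, "rx": 0, "ry": 0, "rz": 0}, {"x": 0, "y": 0, "z": 0, "rx": 0, "ry": 0, "rz": 0}, {"x": 0, "y": 0, "z": 0, "rx": 0, "ry": 0, "rz": 0}, {"x": 0, "y": 0, "z": 0, "rx": 0, "ry": 0, "rz": 0}, {"x": 0, "y": 0, "z": 0, "rx": 0, "ry": 0, "rz": 0}]' --jaw 5 --newtons 20

```text
clock: 5.28
position: [0.518, 0.3063, 0.0738]
ee_rot: [-1.54, 0.357, -0.358]
force: [0.7, -0.9, -0.8]
width: 0.6
```

```bash
python3 - <<'E'
from st import *
o=st([.517,.306,.073],yaw=-26)
E
```

```text
t 5.275 pos [0.518  0.3063 0.0738] yaw -26.12 j [-0.93  0.62  0.45  1.84 -0.37  0.77 -0.74] ydir [ 1.3e-03  7.0e-04 -1.0e+00] F [ 0.7 -0.9 -0.8] Tz [-0.08  0.04 -0.01] w 5.51
tool-shift cm to [0.517, 0.306, 0.073] [-0.08  0.08 -0.07]
rotvec [-0.001 -0.002  0.001]
```

The jaw is at 55 mm, which matches the cartridge. Lifting.

Request:
move_arm --series '[{"x": 0, "y": -1.5, "z": 0, "rx": 0, "ry": 0, "rz": 0}, {"x": 0, "y": -3, "z": 0, "rx": 0, "ry": 0, "rz": 0}, {"x": 0, "y": -3.5, "z": 0, "rx": 0, "ry": 0, "rz": 0}, {"x": 0, "y": -3.5, "z": 0, "rx": 0, "ry": 0, "rz": 0}, {"x": 0, "y": -2.5, "z": 0, "rx": 0, "ry": 0, "rz": 0}, {"x": 0, "y": 0, "z": 0, "rx": 0, "ry": 0, "rz": 0}]'

```text
clock: 6.02
position: [0.5178, 0.3053, 0.2222]
ee_rot: [-1.54, 0.357, -0.36]
force: [-0.5, 0.5, -3.2]
width: 0.594
```

```bash
python3 - <<'E'
from st import *
o=st([.588,.0385,.21],[.588-.0,.10,.21],yaw=-26)
cv2.imwrite("pics/w5.png",arm.get_image("wrist"))
E
```

```text
t 6.025 pos [0.5178 0.3053 0.2222] yaw -26.2 j [-1.    0.45  0.55  1.7  -0.26  1.07 -0.83] ydir [ 2.e-03  9.e-04 -1.e+00] F [-0.5  0.5 -3.2] Tz [-0.07  0.06 -0.01] w 5.46
tool-shift cm to [0.588, 0.0385, 0.21] [ 18.07   1.21 -20.85]
tool-shift cm to [0.588, 0.1, 0.21] [ 15.36   1.22 -15.33]
rotvec [-0.002 -0.003  0.001]
```

View pics/w5.png

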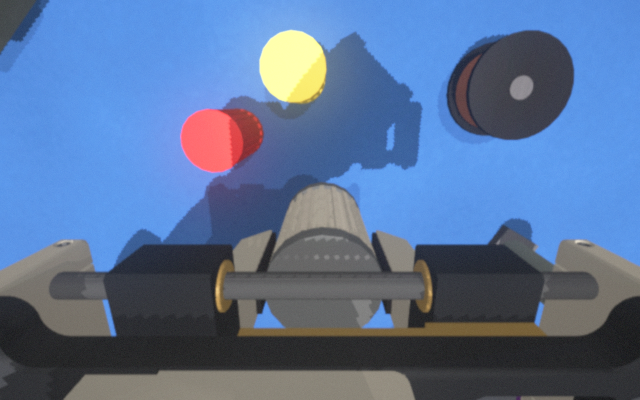

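Request:
move_arm --series '[{"x": 1.1, "y": 0, "z": -2, "rx": -0.002, "ry": -0.003, "rz": 0.001}, {"x": 2.2, "y": 0, "z": -3.7, "rx": 0, "ry": 0, "rz": 0}, {"x": 2.2, "y": 0, "z": -3.8, "rx": 0, "ry": 0, "rz": 0}, {"x": 2.2, "y": 0, "z": -3.8, "rx": 0, "ry": 0, "rz": 0}, {"x": 2.2, "y": 0, "z": -3.8, "rx": 0, "ry": 0, "rz": 0}, {"x": 2.2, "y": 0, "z": -3.8, "rx": 0, "ry": 0, "rz": 0}, {"x": 2.2, "y": 0, "z": -3.8, "rx": 0, "ry": 0, "rz": 0}, {"x": 2.2, "y": 0, "z": -3.8, "rx": 0, "ry": 0, "rz": 0}, {"x": 1.1, "y": 0, "z": -2, "rx": 0, "ry": 0, "rz": 0}, {"x": 0, "y": 0, "z": 0, "rx": 0, "ry": 0, "rz": 0}]'

```text
clock: 7.32
position: [0.5313, -0.0692, 0.2121]
ee_rot: [-1.556, 0.376, -0.349]
force: [-0.2, 0.9, -1.7]
width: 0.599
```

```bash
python3 - <<'E'
from st import *
o=st([.588,.0385,.21],yaw=-26)
w=arm.get_image("wrist");cv2.imwrite("pics/w6.png",w)
def dr(c,r,z,col):
    p=[wproj(o,np.array([c[0]+r*np.cos(q),c[1]+r*np.sin(q),z])) for q in np.linspace(0,6.28,60)]
    cv2.polylines(w,[np.array(p,np.int32)],True,col,1)
b=(.588,.0385)
dr(b,.074,.052,(0,0,255));dr(b,.0515,.052,(0,0,255));dr(b,.0305,.024,(0,255,0))
cv2.imwrite("pics/w6d.png",w)
E
```

```text
t 7.325 pos [ 0.5313 -0.0692  0.2121] yaw -26.44 j [-0.45  0.37  0.64  1.86 -0.24  1.01 -0.18] ydir [-0.0199 -0.0112 -0.9997] F [-0.2  0.9 -1.7] Tz [-0.09  0.03  0.05] w 5.5
tool-shift cm to [0.588, 0.0385, 0.21] [ 0.28 -0.03 12.17]
rotvec [ 0.019 -0.008 -0.013]
```

View pics/w6d.png

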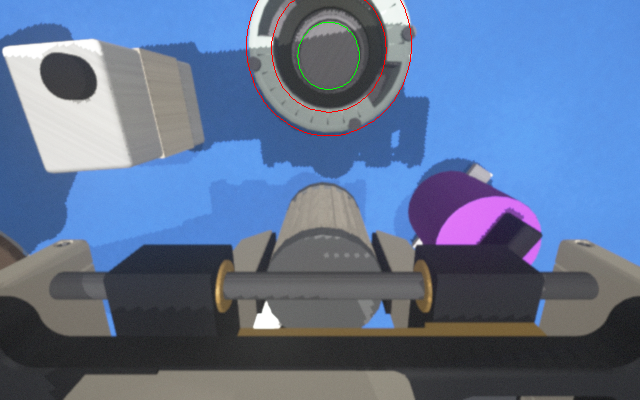

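```bash
python3 - <<'E'
from st import *
w=cv2.imread("pics/w6d.png");cv2.imwrite("pics/c6.png",cv2.resize(w[0:150,230:430],None,fx=4,fy=4,interpolation=cv2.INTER_CUBIC))
E
```

```text
(no output)
```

View pics/c6.png

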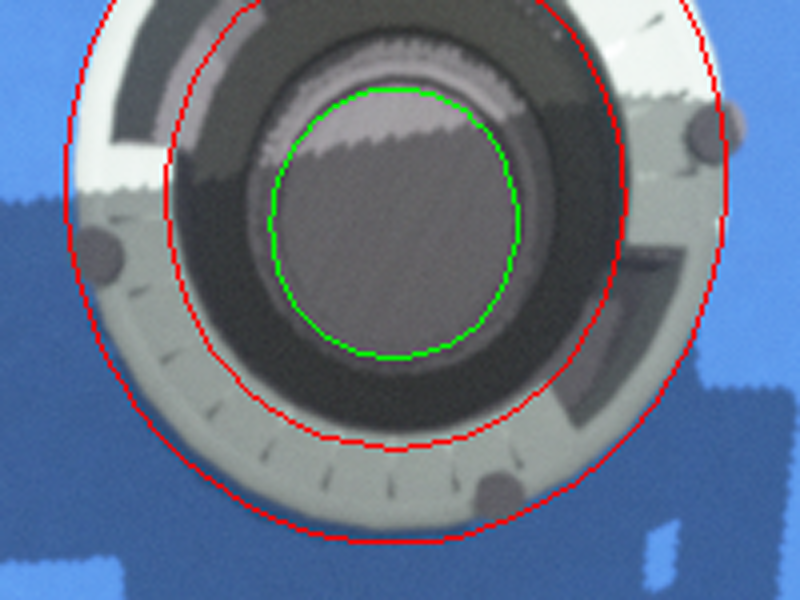

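```bash
python3 - <<'E'
from st import *
o=arm.observe();w=cv2.imread("pics/w6.png")
M=Ro.from_rotvec(o['ee_rot']).as_matrix()
f=4
a=cv2.resize(w[0:150,230:430],None,fx=f,fy=f,interpolation=cv2.INTER_CUBIC)
a2=cv2.resize(w[170:345,230:430],None,fx=f,fy=f,interpolation=cv2.INTER_CUBIC)
def dr(c,r,z,col):
    p=[(wproj(o,np.array([c[0]+r*np.cos(q),c[1]+r*np.sin(q),z]))-[230,0]+.5)*f-.5 for q in np.linspace(0,6.28,60)]
    cv2.polylines(a,[np.array(p,np.int32)],True,col,1)
b=(.5902,.0405)
dr(b,.074,.052,(0,0,255));dr(b,.0515,.052,(0,0,255));dr(b,.0305,.024,(0,255,0));dr(b,.0375,.036,(0,255,255))
for dz,col in((0,(0,255,0)),(.002,(0,0,255))):
  for y in (-.0212,.0738):
    p=[(wproj(o,o['position']+M@np.array([.0275*np.cos(q),y,dz+.0275*np.sin(q)]))-[230,170]+.5)*f-.5 for q in np.linspace(0,6.28,60)]
    cv2.polylines(a2,[np.array(p,np.int32)],True,col,1)
cv2.imwrite("pics/c7.png",a[:,:]);cv2.imwrite("pics/c8.png",a2[:590])
E
```

```text
(no output)
```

View pics/c7.png

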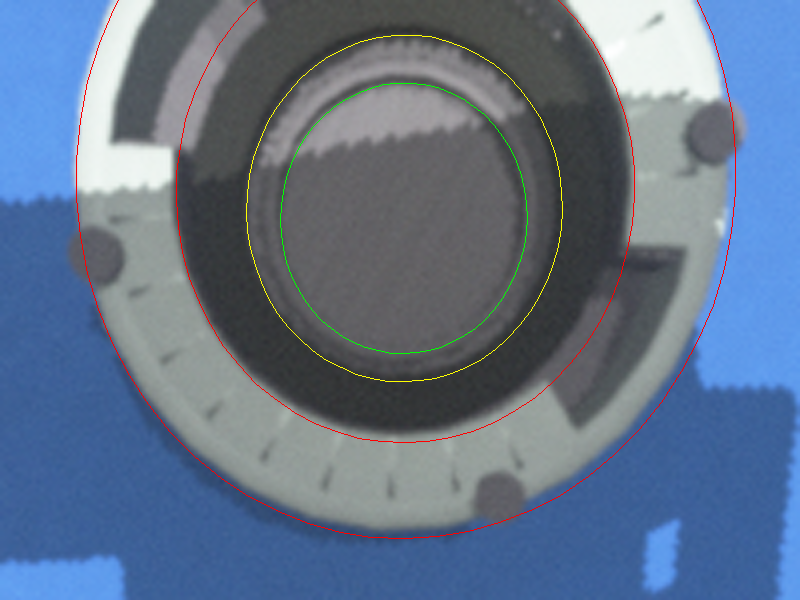

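View pics/c8.png

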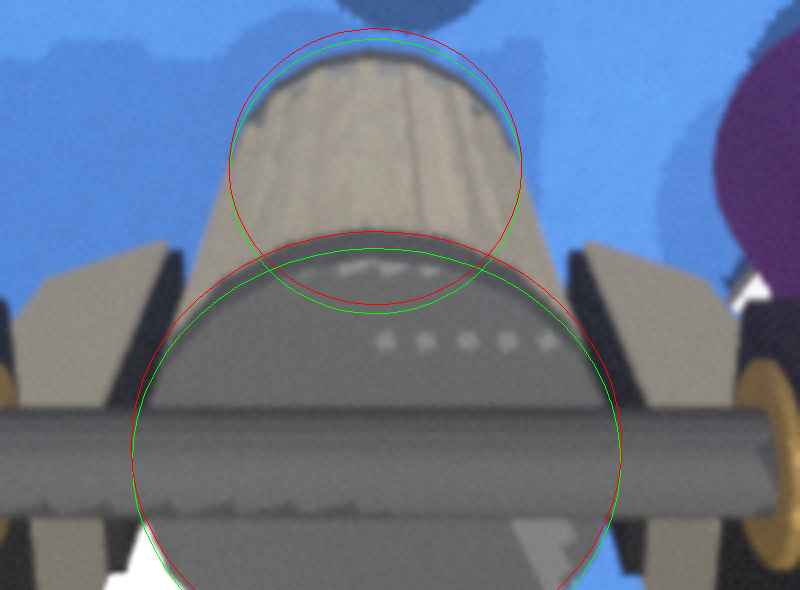

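The base circles fit best with the centre at about (.590,.0415). The cartridge bottom appears about 2 mm toward tool −z. I level the tool and go above the cup.

```bash
python3 - <<'E'
from st import *
st([.5905,.0425,.20],yaw=-26)
E
```

```text
t 7.375 pos [ 0.5313 -0.068   0.212 ] yaw -26.36 j [-0.45  0.37  0.64  1.86 -0.24  1.01 -0.18] ydir [-0.0201 -0.0107 -0.9997] F [ 0.8 -0.1 -1.5] Tz [-0.11  0.09  0.04] w 5.43
tool-shift cm to [0.5905, 0.0425, 0.2] [ 0.41  0.96 12.54]
rotvec [ 0.018 -0.006 -0.013]
```

Request:
move_arm --series '[{"x": 0.1, "y": 0.2, "z": 2.2, "rx": 0.01, "ry": -0.006, "rz": -0.007}, {"x": 0.1, "y": 0.2, "z": 2.6, "rx": 0.008, "ry": 0, "rz": -0.006}, {"x": 0.1, "y": 0.2, "z": 2.6, "rx": 0, "ry": 0, "rz": 0}, {"x": 0.1, "y": 0.2, "z": 2.6, "rx": 0, "ry": 0, "rz": 0}, {"x": 0, "y": 0.2, "z": 2.2, "rx": 0, "ry": 0, "rz": 0}, {"x": 0, "y": 0, "z": 0, "rx": 0, "ry": 0, "rz": 0}]'

```text
clock: 8.12
position: [0.5918, 0.0557, 0.1988]
ee_rot: [-1.54, 0.349, -0.346]
force: [-1.1, -0.4, -2.1]
width: 0.597
```

```bash
python3 - <<'E'
from st import *
st([.5905,.0425,.12],[.5905,.0425,.0895],yaw=-26)
for n in("scene","top"):cv2.imwrite(f"pics/{n}3.png",arm.get_image(n))
s=cv2.imread("pics/scene3.png")[130:310,260:460];t=cv2.imread("pics/top3.png")[120:240,230:350]
cv2.imwrite("pics/c9.png",np.hstack([cv2.resize(s,(444,400),interpolation=cv2.INTER_CUBIC),cv2.resize(t,(350,400),interpolation=cv2.INTER_CUBIC)]))
E
```

```text
t 8.125 pos [0.5918 0.0557 0.1988] yaw -25.39 j [-0.59  0.47  0.58  1.74 -0.3   1.02 -0.34] ydir [-0.0017  0.003  -1.    ] F [-1.1 -0.4 -2.1] Tz [-0.12  0.07  0.01] w 5.48
tool-shift cm to [0.5905, 0.0425, 0.12] [ 0.47  7.87 -1.27]
tool-shift cm to [0.5905, 0.0425, 0.0895] [ 0.48 10.92 -1.27]
rotvec [-0.002  0.011 -0.003]
```

View pics/c9.png

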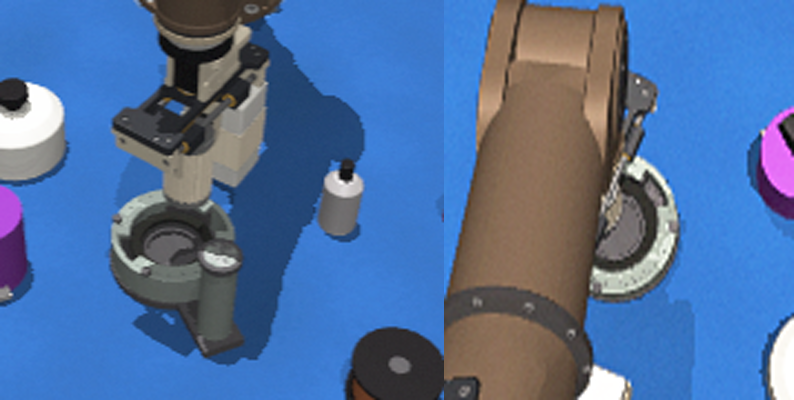

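Request:
move_arm --series '[{"x": 0.4, "y": 1, "z": -1.2, "rx": -0.002, "ry": 0.011, "rz": -0.003}, {"x": 0, "y": 2, "z": 0, "rx": 0, "ry": 0, "rz": 0}, {"x": 0, "y": 2, "z": 0, "rx": 0, "ry": 0, "rz": 0}, {"x": 0, "y": 1.5, "z": 0, "rx": 0, "ry": 0, "rz": 0}, {"x": 0, "y": 0, "z": 0, "rx": 0, "ry": 0, "rz": 0}]'

```text
clock: 8.85
position: [0.5876, 0.0306, 0.1316]
ee_rot: [-1.544, 0.367, -0.369]
force: [-0.1, -0.8, -1.7]
width: 0.596
```

```bash
python3 - <<'E'
from st import *
st([.5905,.0425,.11],[.5905,.0425,.0895],yaw=-26)
E
```

```text
t 8.85 pos [0.5876 0.0306 0.1316] yaw -26.9 j [-0.53  0.54  0.56  1.83 -0.35  0.88 -0.28] ydir [ 4.0e-04 -4.5e-03 -1.0e+00] F [-0.1 -0.8 -1.7] Tz [-0.14  0.06  0.01] w 5.47
tool-shift cm to [0.5905, 0.0425, 0.11] [-0.29  2.15  1.2 ]
tool-shift cm to [0.5905, 0.0425, 0.0895] [-0.29  4.2   1.21]
rotvec [ 0.004 -0.016  0.002]
```

Request:
move_arm --series '[{"x": -0.1, "y": 0, "z": 0.5, "rx": 0.002, "ry": -0.01, "rz": 0.002}, {"x": -0.1, "y": 0, "z": 0.3, "rx": 0, "ry": 0, "rz": 0}, {"x": 0, "y": 0, "z": 0, "rx": 0, "ry": 0, "rz": 0}, {"x": 0, "y": 0, "z": 0, "rx": 0, "ry": 0, "rz": 0}]'

```text
clock: 9.35
position: [0.5908, 0.039, 0.1335]
ee_rot: [-1.541, 0.358, -0.362]
force: [0.1, 0.2, -3.1]
width: 0.594
```

```bash
python3 - <<'E'
from st import *
st([.5905,.0425,.11],[.5905,.0425,.0895],yaw=-26)
E
```

```text
t 9.35 pos [0.5908 0.039  0.1335] yaw -26.3 j [-0.54  0.54  0.55  1.82 -0.35  0.88 -0.28] ydir [ 0.0025 -0.001  -1.    ] F [ 0.1  0.2 -3.1] Tz [-0.1   0.11  0.02] w 5.45
tool-shift cm to [0.5905, 0.0425, 0.11] [-0.19  2.34  0.3 ]
tool-shift cm to [0.5905, 0.0425, 0.0895] [-0.19  4.39  0.3 ]
rotvec [-0.    -0.005  0.003]
```

Request:
move_arm --series '[{"x": -0.2, "y": 0.7, "z": 0.3, "rx": 0, "ry": -0.005, "rz": 0.003}, {"x": 0, "y": 0.7, "z": 0, "rx": 0, "ry": 0, "rz": 0}, {"x": 0, "y": 0.2, "z": 0, "rx": 0, "ry": 0, "rz": 0}, {"x": 0, "y": 0, "z": 0, "rx": 0, "ry": 0, "rz": 0}]'

```text
clock: 9.85
position: [0.5901, 0.0429, 0.1161]
ee_rot: [-1.541, 0.356, -0.355]
force: [-0.2, 0.7, -1.5]
width: 0.595
```

```bash
python3 - <<'E'
from st import *
o=st([.5905,.0425,.10],[.5905,.0425,.0895],yaw=-26)
s=arm.get_image("scene")
a=cv2.resize(s[170:290,290:410],None,fx=5,fy=5,interpolation=cv2.INTER_CUBIC)
def dr(c,r,z,col):
    p=[(proj("scene",np.array([c[0]+r*np.cos(q),c[1]+r*np.sin(q),z]))-[290,170]+.5)*5-.5 for q in np.linspace(0,6.28,60)]
    cv2.polylines(a,[np.array(p,np.int32)],True,col,1)
b=(.590,.0415);c=o['position']
dr(b,.0515,.052,(0,0,255));dr(b,.074,.052,(0,0,255))
dr(c,.0275,c[2]-.0738,(0,255,0));dr(c,.0275,c[2]+.0212,(0,255,0))
cv2.imwrite("pics/c10.png",a)
E
```

```text
t 9.85 pos [0.5901 0.0429 0.1161] yaw -25.98 j [-0.53  0.56  0.54  1.83 -0.37  0.85 -0.27] ydir [-8.e-04  3.e-04 -1.e+00] F [-0.2  0.7 -1.5] Tz [-0.08  0.12  0.01] w 5.46
tool-shift cm to [0.5905, 0.0425, 0.1] [ 0.06  1.61 -0.02]
tool-shift cm to [0.5905, 0.0425, 0.0895] [ 0.06  2.66 -0.02]
rotvec [ 0.     0.    -0.001]
```

View pics/c10.png

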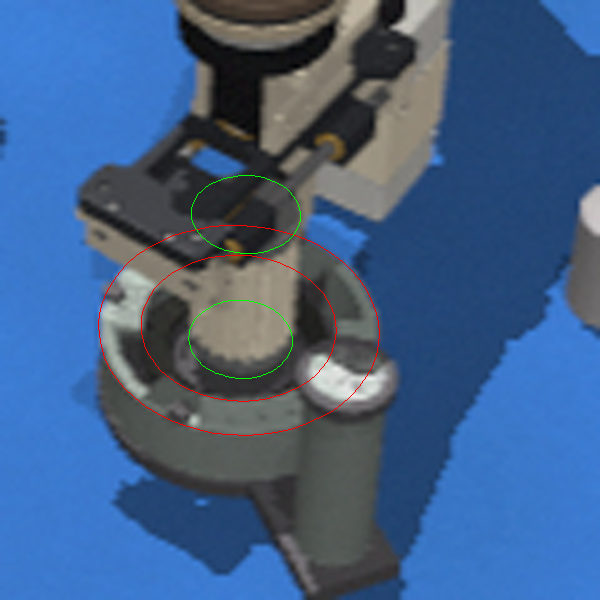

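It's consistent to about 1 mm. I'll lower slowly and watch the force.

Request:
move_arm --series '[{"x": 0, "y": 0.6, "z": 0, "rx": 0, "ry": 0, "rz": 0}, {"x": 0, "y": 0.5, "z": 0, "rx": 0, "ry": 0, "rz": 0}, {"x": 0, "y": 0.3, "z": 0, "rx": 0, "ry": 0, "rz": 0}, {"x": 0, "y": 0, "z": 0, "rx": 0, "ry": 0, "rz": 0}]'

```text
clock: 10.4
position: [0.5902, 0.0428, 0.1012]
ee_rot: [-1.541, 0.356, -0.355]
force: [-0.5, 0.6, -1.1]
width: 0.594
```

```bash
python3 - <<'E'
from st import *
o=st([.5905,.0425,.0945],[.5905,.0425,.0895],yaw=-26)
E
```

```text
t 10.4 pos [0.5902 0.0428 0.1012] yaw -26.0 j [-0.52  0.58  0.52  1.84 -0.38  0.82 -0.26] ydir [-6.e-04  3.e-04 -1.e+00] F [-0.5  0.6 -1.1] Tz [-0.06  0.08  0.04] w 5.45
tool-shift cm to [0.5905, 0.0425, 0.0945] [ 0.04  0.67 -0.01]
tool-shift cm to [0.5905, 0.0425, 0.0895] [ 0.04  1.17 -0.01]
rotvec [ 0.     0.    -0.001]
```

Bottom is at 27 mm, just above the lip at 24 mm. Now small steps.

Request:
move_arm --series '[{"x": 0, "y": 0.3, "z": 0, "rx": 0, "ry": 0, "rz": 0}, {"x": 0, "y": 0.3, "z": 0, "rx": 0, "ry": 0, "rz": 0}, {"x": 0, "y": 0, "z": 0, "rx": 0, "ry": 0, "rz": 0}]'

```text
clock: 10.78
position: [0.5903, 0.0428, 0.095]
ee_rot: [-1.541, 0.356, -0.355]
force: [0.1, -0.7, -2.0]
width: 0.594
```

```bash
python3 - <<'E'
from st import *
o=st([.5905,.0425,.0895],yaw=-26)
E
```

```text
t 10.775 pos [0.5903 0.0428 0.095 ] yaw -25.99 j [-0.52  0.59  0.52  1.85 -0.39  0.81 -0.25] ydir [-3.e-04  3.e-04 -1.e+00] F [ 0.1 -0.7 -2. ] Tz [-0.14  0.11 -0.02] w 5.45
tool-shift cm to [0.5905, 0.0425, 0.0895] [ 0.03  0.55 -0.02]
rotvec [-0.  0. -0.]
```

The bottom is at 21 mm, 3 mm below the lip, with no contact force. Continuing down.

Request:
move_arm --series '[{"x": 0, "y": 0.3, "z": 0, "rx": 0, "ry": 0, "rz": 0}, {"x": 0, "y": 0.2, "z": 0, "rx": 0, "ry": 0, "rz": 0}, {"x": 0, "y": 0.1, "z": 0, "rx": 0, "ry": 0, "rz": 0}]'

```text
clock: 11.15
position: [0.5905, 0.0429, 0.0896]
ee_rot: [-1.54, 0.356, -0.356]
force: [-6.0, 1.3, 17.6]
width: 0.596
```

```bash
python3 - <<'E'
from st import *
o=st([.5905,.0425,.0895],yaw=-26)
E
```

```text
t 11.15 pos [0.5905 0.0429 0.0896] yaw -25.99 j [-0.51  0.59  0.51  1.85 -0.39  0.8  -0.25] ydir [ 2.0e-04  1.1e-03 -1.0e+00] F [-6.   1.3 17.6] Tz [0.07 1.67 0.  ] w 5.47
tool-shift cm to [0.5905, 0.0425, 0.0895] [ 0.02  0.01 -0.04]
rotvec [-0.001  0.    -0.   ]
```

It touched the floor at the expected height. Releasing.

Request:
move_arm --series '[{"x": 0, "y": 0, "z": 0, "rx": 0, "ry": 0, "rz": 0}, {"x": 0, "y": 0, "z": 0, "rx": 0, "ry": 0, "rz": 0}, {"x": 0, "y": 0, "z": 0, "rx": 0, "ry": 0, "rz": 0}, {"x": 0, "y": 0, "z": 0, "rx": 0, "ry": 0, "rz": 0}, {"x": 0, "y": 0, "z": 0, "rx": 0, "ry": 0, "rz": 0}]' --jaw 8

```text
clock: 11.78
position: [0.5912, 0.0428, 0.0901]
ee_rot: [-1.54, 0.355, -0.357]
force: [-0.1, 0.1, -0.9]
width: 0.874
```

Request:
move_arm --series '[{"x": 0, "y": -1.5, "z": 0, "rx": 0, "ry": 0, "rz": 0}, {"x": 0, "y": -3.5, "z": 0, "rx": 0, "ry": 0, "rz": 0}, {"x": 0, "y": -4, "z": 0, "rx": 0, "ry": 0, "rz": 0}, {"x": 0, "y": -4, "z": 0, "rx": 0, "ry": 0, "rz": 0}, {"x": 0, "y": -3, "z": 0, "rx": 0, "ry": 0, "rz": 0}, {"x": 0, "y": 0, "z": 0, "rx": 0, "ry": 0, "rz": 0}]' --jaw 9

```text
clock: 12.52
position: [0.5911, 0.0416, 0.2602]
ee_rot: [-1.539, 0.354, -0.36]
force: [0.2, -0.1, 0.2]
width: 0.984
```

```bash
python3 - <<'E'
from st import *
o=st([.53,-.25,.26],[.6025,-.341,.26],yaw=-73.5)
w=arm.get_image("wrist")
cv2.imwrite("pics/w8.png",w)
s=arm.get_image("scene");cv2.imwrite("pics/c11.png",cv2.resize(s[130:310,260:460],None,fx=3,fy=3,interpolation=cv2.INTER_CUBIC))
E
```

```text
t 12.525 pos [0.5911 0.0416 0.2602] yaw -26.09 j [-0.6   0.4   0.62  1.68 -0.26  1.14 -0.36] ydir [ 0.0042  0.0011 -1.    ] F [ 0.2 -0.1  0.2] Tz [-0.1   0.06  0.01] w 9.03
tool-shift cm to [0.53, -0.25, 0.26] [  7.33  -0.04 -28.88]
tool-shift cm to [0.6025, -0.341, 0.26] [ 1.785e+01 -2.000e-02 -3.386e+01]
rotvec [-0.004  0.827  0.002]
```

View pics/c11.png

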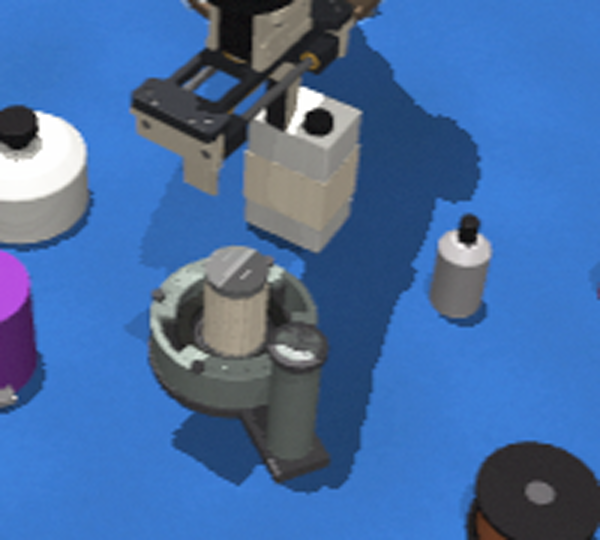

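View pics/w8.png

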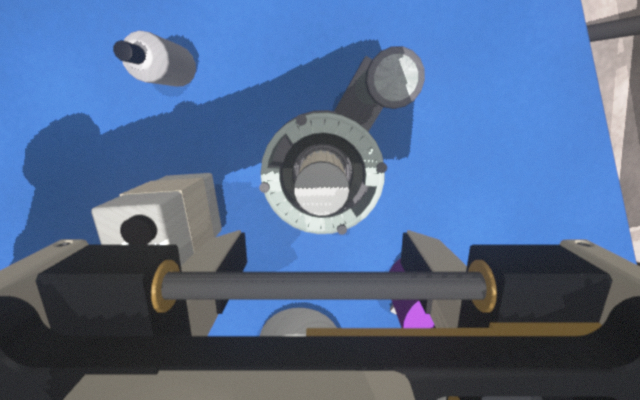

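The cartridge stands upright in the cup, shown in the wrist view at (322,185). I'll use this view to refine base centre and yaw with an overlay.

```bash
cat > ov.py <<'E'
from st import *
def base(w,o,c,yaw,box,f,fn,cart=True):
    a=cv2.resize(w[box[1]:box[3],box[0]:box[2]],None,fx=f,fy=f,interpolation=cv2.INTER_CUBIC)
    def P(X): return (wproj(o,np.array(X))-[box[0],box[1]]+.5)*f-.5
    def dr(c,r,z,col):
        cv2.polylines(a,[np.array([P([c[0]+r*np.cos(q),c[1]+r*np.sin(q),z]) for q in np.linspace(0,6.283,80)],np.int32)],True,col,1)
    y=np.radians(yaw);X=np.array([np.cos(y),np.sin(y)]);Y=np.array([-X[1],X[0]]);c=np.array(c)
    dr(c,.074,.052,(0,0,255));dr(c,.0515,.052,(0,0,255));dr(c+.118*X,.024,.14,(0,0,255))
    if cart: dr(c,.0275,.111,(0,255,0))
    for s in(1,-1):
        for d in(.016,-.016):
            p=[P([*(c+s*Y*r+d*X),.052]) for r in(.049,.0645)]
            cv2.line(a,tuple(map(int,p[0])),tuple(map(int,p[1])),(255,0,255),1)
    cv2.imwrite(fn,a)
E
python3 - <<'E'
from ov import *
o=arm.observe();w=cv2.imread("pics/w8.png")
base(w,o,(.5903,.0415),33,(240,30,440,245),3.5 and 3,"pics/c12.png")
E
```

```text
(no output)
```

View pics/c12.png

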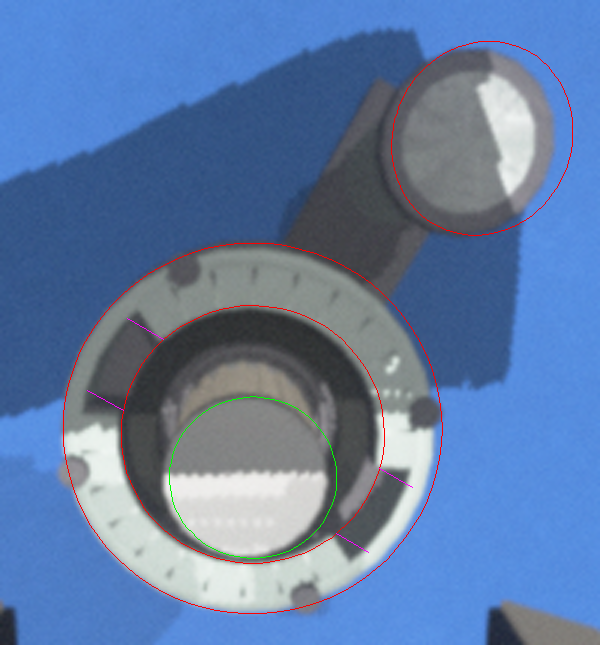

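Request:
move_arm --series '[{"x": 0, "y": 0, "z": -1, "rx": 0, "ry": 0.1, "rz": 0}, {"x": 0, "y": 0, "z": -2, "rx": 0, "ry": 0.16, "rz": 0}, {"x": 0, "y": 0, "z": -2, "rx": 0, "ry": 0.16, "rz": 0}, {"x": 0, "y": 0, "z": -2, "rx": 0, "ry": 0.16, "rz": 0}, {"x": 0, "y": 0, "z": -2, "rx": 0, "ry": 0.16, "rz": 0}, {"x": 0, "y": 0, "z": -1, "rx": 0, "ry": 0.08, "rz": 0}, {"x": 0, "y": 0, "z": 0, "rx": 0, "ry": 0, "rz": 0}]'

```text
clock: 13.5
position: [0.5119, -0.0266, 0.2502]
ee_rot: [-1.335, 1.019, -1.002]
force: [-0.2, -0.0, -0.1]
width: 0.977
```

```bash
python3 - <<'E'
from st import *
o=st([.525,-.364,.26],yaw=-73.5)
E
```

```text
t 13.5 pos [ 0.5119 -0.0266  0.2502] yaw -74.58 j [-0.72  0.32  0.88  1.87 -0.27  1.09 -1.04] ydir [-0.0144 -0.0018 -0.9999] F [-0.2 -0.  -0.1] Tz [-0.08  0.13  0.01] w 8.97
tool-shift cm to [0.525, -0.364, 0.26] [32.87 -0.94 -7.72]
rotvec [ 0.014 -0.019 -0.002]
```

Request:
move_arm --series '[{"x": 2, "y": -0.1, "z": -0.5, "rx": 0.007, "ry": -0.01, "rz": 0}, {"x": 4, "y": -0.1, "z": -0.9, "rx": 0.007, "ry": -0.01, "rz": 0}, {"x": 4.5, "y": -0.1, "z": -1, "rx": 0, "ry": 0, "rz": 0}, {"x": 4.5, "y": -0.1, "z": -1, "rx": 0, "ry": 0, "rz": 0}, {"x": 4.5, "y": -0.1, "z": -1, "rx": 0, "ry": 0, "rz": 0}, {"x": 4.5, "y": -0.1, "z": -1, "rx": 0, "ry": 0, "rz": 0}, {"x": 4, "y": -0.1, "z": -1, "rx": 0, "ry": 0, "rz": 0}, {"x": 2.5, "y": -0.1, "z": -0.5, "rx": 0, "ry": 0, "rz": 0}, {"x": 0, "y": 0, "z": 0, "rx": 0, "ry": 0, "rz": 0}, {"x": 0, "y": 0, "z": 0, "rx": 0, "ry": 0, "rz": 0}]'

```text
clock: 14.75
position: [0.5401, -0.3423, 0.249]
ee_rot: [-1.347, 0.979, -0.958]
force: [0.1, 0.2, 0.1]
width: 0.984
```

```bash
cat > lid.py <<'E'
from st import *
def lid(w,o,c,yaw,zr,fn,col=(0,0,255)):
    a=w.copy()
    y=np.radians(yaw);X=np.array([np.cos(y),np.sin(y),0]);Y=np.array([-X[1],X[0],0]);c=np.array([*c,zr])
    def pl(pts,k=col): cv2.polylines(a,[np.array([wproj(o,p) for p in pts],np.int32)],True,k,1)
    for z in(.13,): pl([c+[0,0,z]+X*i*.035+Y*j*.01 for i,j in((1,1),(1,-1),(-1,-1),(-1,1))])
    pl([c+[0,0,.1]+.048*(X*np.cos(q)+Y*np.sin(q)) for q in np.linspace(0,6.283,60)],(0,255,0))
    for s in(1,-1): pl([c+[0,0,.014]+s*X*r+Y*d for r,d in((.048,.012),(.061,.012),(.061,-.012),(.048,-.012))],(0,255,255))
    cv2.imwrite(fn,a)
E
python3 - <<'E'
from lid import *
o=st([.602,-.341,.26],yaw=-73.5)
w=arm.get_image("wrist");cv2.imwrite("pics/w9.png",w)
lid(w,o,(.602,-.341),16.5,0,"pics/w9d.png")
E
```

```text
t 14.75 pos [ 0.5401 -0.3423  0.249 ] yaw -71.5 j [-0.03  0.55  0.81  1.56 -0.42  1.22 -0.39] ydir [-0.0114  0.005  -0.9999] F [0.1 0.2 0.1] Tz [-0.09  0.15  0.01] w 9.03
tool-shift cm to [0.602, -0.341, 0.26] [ 1.83 -1.17  5.9 ]
rotvec [ 0.009  0.035 -0.008]
```

View pics/w9d.png

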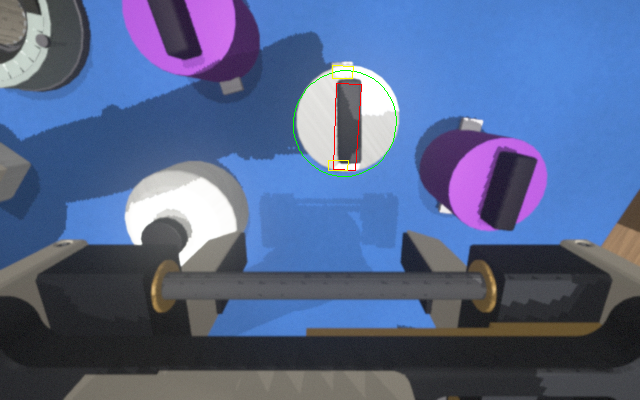

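```bash
python3 - <<'E'
from lid import *
o=arm.observe();w=cv2.imread("pics/w9.png")
lid(w,o,(.6062,-.3407),16.5,0,"pics/x.png")
a=cv2.imread("pics/x.png")[50:190,280:420];cv2.imwrite("pics/c13.png",cv2.resize(a,None,fx=4,fy=4,interpolation=cv2.INTER_CUBIC))
E
```

```text
(no output)
```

View pics/c13.png

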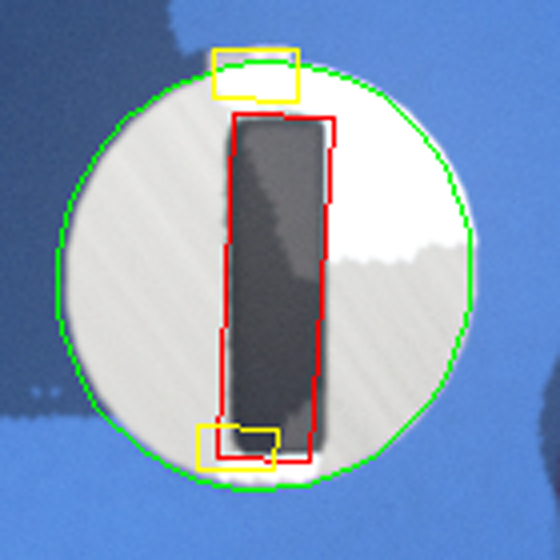

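The lid is at about (.606,-.341), and the handle is nearly vertical in the image, so its yaw is about 19°. Moving above it and lowering partway.

```bash
python3 - <<'E'
from st import *
o=st([.606,-.341,.18],yaw=-71)
E
```

```text
t 14.8 pos [ 0.54   -0.3422  0.2491] yaw -71.5 j [-0.03  0.55  0.81  1.56 -0.42  1.22 -0.39] ydir [-0.0114  0.0049 -0.9999] F [-0.1  0.2 -0.2] Tz [-0.08  0.17  0.01] w 9.0
tool-shift cm to [0.606, -0.341, 0.18] [2.04 6.83 6.36]
rotvec [ 0.009 -0.009 -0.008]
```

Request:
move_arm --series '[{"x": 0.6, "y": 0.8, "z": 1.7, "rx": 0.009, "ry": -0.009, "rz": -0.008}, {"x": 0.6, "y": 1.8, "z": 1.8, "rx": 0, "ry": 0, "rz": 0}, {"x": 0.5, "y": 1.8, "z": 1.6, "rx": 0, "ry": 0, "rz": 0}, {"x": 0.1, "y": 1, "z": 0.7, "rx": 0, "ry": 0, "rz": 0}, {"x": 0, "y": 0, "z": 0, "rx": 0, "ry": 0, "rz": 0}, {"x": 0, "y": 0, "z": 0, "rx": 0, "ry": 0, "rz": 0}]' --jaw 6

```text
clock: 15.55
position: [0.6081, -0.3333, 0.1918]
ee_rot: [-1.348, 0.951, -0.953]
force: [-0.5, -0.6, -0.3]
width: 0.653
```

```bash
python3 - <<'E'
from lid import *
o=st([.606,-.341,.122],yaw=-71)
w=arm.get_image("wrist")
lid(w,o,(.6062,-.3407),19,0,"pics/x.png")
a=cv2.imread("pics/x.png")[150:350,180:460];cv2.imwrite("pics/c14.png",cv2.resize(a,None,fx=2.8,fy=2.8,interpolation=cv2.INTER_CUBIC))
E
```

```text
t 15.55 pos [ 0.6081 -0.3333  0.1918] yaw -70.3 j [-0.01  0.68  0.76  1.5  -0.5   1.16 -0.39] ydir [ 0.0037  0.0029 -1.    ] F [-0.5 -0.6 -0.3] Tz [-0.08  0.11  0.02] w 5.99
tool-shift cm to [0.606, -0.341, 0.122] [ 0.66  6.97 -0.49]
rotvec [-0.004  0.012 -0.002]
```

View pics/c14.png

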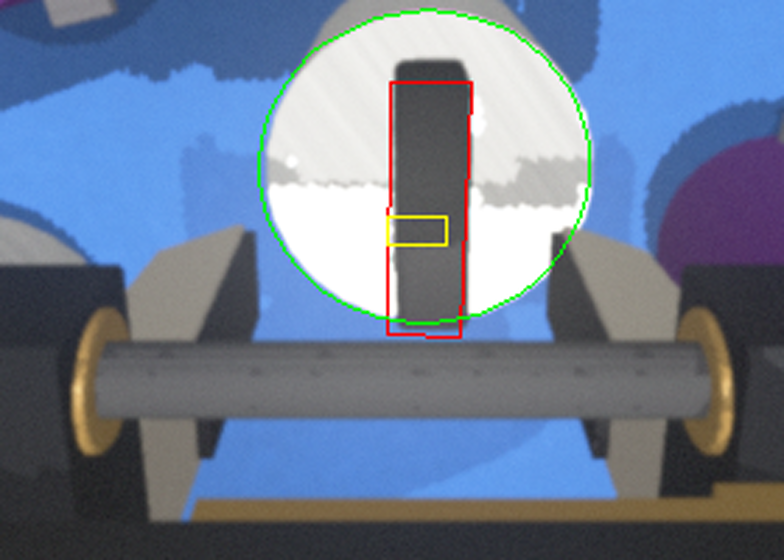

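Request:
move_arm --series '[{"x": 0.4, "y": 1, "z": -0.3, "rx": -0.004, "ry": 0.003, "rz": -0.002}, {"x": 0.2, "y": 1.5, "z": -0.1, "rx": 0, "ry": 0, "rz": 0}, {"x": 0, "y": 1.3, "z": 0, "rx": 0, "ry": 0, "rz": 0}, {"x": 0, "y": 0.7, "z": 0, "rx": 0, "ry": 0, "rz": 0}, {"x": 0, "y": 0, "z": 0, "rx": 0, "ry": 0, "rz": 0}]'

```text
clock: 16.23
position: [0.6052, -0.3416, 0.1441]
ee_rot: [-1.351, 0.955, -0.957]
force: [0.4, 0.1, 0.2]
width: 0.653
```

```bash
python3 - <<'E'
from lid import *
o=st([.607,-.341,.122],yaw=-70.5)
E
```

```text
t 16.225 pos [ 0.6052 -0.3416  0.1441] yaw -70.59 j [ 0.01  0.73  0.73  1.54 -0.53  1.08 -0.36] ydir [ 8.e-04 -5.e-04 -1.e+00] F [0.4 0.1 0.2] Tz [-0.1   0.17  0.04] w 5.99
tool-shift cm to [0.607, -0.341, 0.122] [0.01 2.21 0.19]
rotvec [-0.001 -0.002  0.001]
```

Request:
move_arm --series '[{"x": 0, "y": 0.8, "z": 0.2, "rx": 0, "ry": 0, "rz": 0}, {"x": 0, "y": 0.8, "z": 0, "rx": 0, "ry": 0, "rz": 0}, {"x": 0, "y": 0.4, "z": 0, "rx": 0, "ry": 0, "rz": 0}, {"x": 0, "y": 0, "z": 0, "rx": 0, "ry": 0, "rz": 0}]'

```text
clock: 16.73
position: [0.6077, -0.3408, 0.1232]
ee_rot: [-1.351, 0.954, -0.957]
force: [-0.0, -0.8, -0.6]
width: 0.657
```

```bash
python3 - <<'E'
from lid import *
o=st([.607,-.341,.122],yaw=-70.5)
w=arm.get_image("wrist")
lid(w,o,(.607,-.341),19.5,0,"pics/x.png")
a=cv2.imread("pics/x.png")[150:350,180:460];cv2.imwrite("pics/c15.png",cv2.resize(a,None,fx=2.8,fy=2.8,interpolation=cv2.INTER_CUBIC))
E
```

```text
t 16.725 pos [ 0.6077 -0.3408  0.1232] yaw -70.56 j [ 0.02  0.75  0.72  1.55 -0.54  1.05 -0.35] ydir [ 1.5e-03 -8.0e-04 -1.0e+00] F [-0.  -0.8 -0.6] Tz [-0.11  0.15  0.03] w 6.03
tool-shift cm to [0.607, -0.341, 0.122] [-0.01  0.12 -0.07]
rotvec [-0.001 -0.001  0.001]
```

View pics/c15.png

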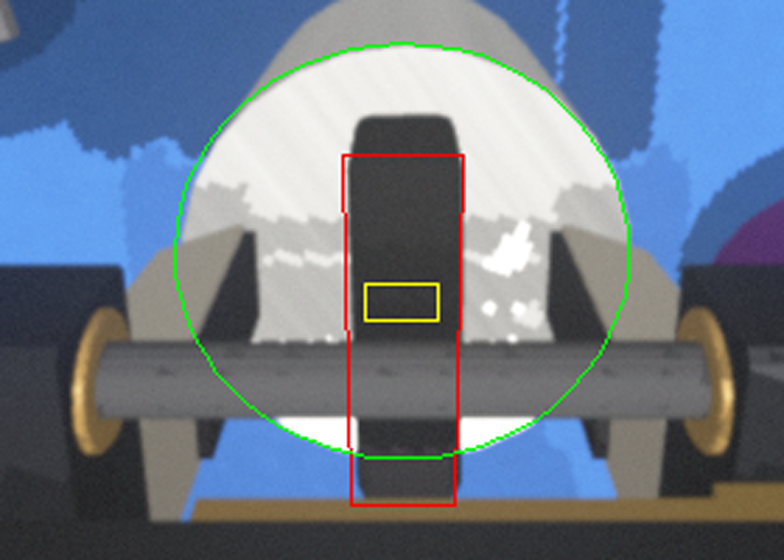

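The disc overlay fits, so I close on the handle.

Request:
move_arm --series '[{"x": 0, "y": 0.1, "z": -0.1, "rx": 0, "ry": 0, "rz": 0}, {"x": 0, "y": 0, "z": 0, "rx": 0, "ry": 0, "rz": 0}, {"x": 0, "y": 0, "z": 0, "rx": 0, "ry": 0, "rz": 0}, {"x": 0, "y": 0, "z": 0, "rx": 0, "ry": 0, "rz": 0}, {"x": 0, "y": 0, "z": 0, "rx": 0, "ry": 0, "rz": 0}, {"x": 0, "y": 0, "z": 0, "rx": 0, "ry": 0, "rz": 0}]' --jaw 1 --newtons 50

```text
clock: 17.52
position: [0.607, -0.3417, 0.1231]
ee_rot: [-1.35, 0.953, -0.959]
force: [-0.7, 0.3, -0.4]
width: 0.217
```

```bash
python3 - <<'E'
from lid import *
o=st([.607,-.341,.122],yaw=-70.5)
E
```

```text
t 17.525 pos [ 0.607  -0.3417  0.1231] yaw -70.57 j [ 0.02  0.75  0.72  1.55 -0.54  1.04 -0.35] ydir [ 0.003  -0.0017 -1.    ] F [-0.7  0.3 -0.4] Tz [-0.09  0.18 -0.04] w 1.99
tool-shift cm to [0.607, -0.341, 0.122] [-0.07  0.11  0.02]
rotvec [-0.002 -0.001  0.003]
```

Request:
move_arm --series '[{"x": 0, "y": -1, "z": 0, "rx": 0, "ry": 0, "rz": 0}, {"x": 0, "y": -2.5, "z": 0, "rx": 0, "ry": 0, "rz": 0}, {"x": 0, "y": -3, "z": 0, "rx": 0, "ry": 0, "rz": 0}, {"x": 0, "y": -3, "z": 0, "rx": 0, "ry": 0, "rz": 0}, {"x": 0, "y": -3, "z": 0, "rx": 0, "ry": 0, "rz": 0}, {"x": 0, "y": -2, "z": 0, "rx": 0, "ry": 0, "rz": 0}, {"x": 0, "y": 0, "z": 0, "rx": 0, "ry": 0, "rz": 0}]'

```text
clock: 18.4
position: [0.6055, -0.3411, 0.2748]
ee_rot: [-1.351, 0.955, -0.958]
force: [0.8, -0.4, -2.8]
width: 0.215
```

```bash
python3 - <<'E'
from lid import *
o=st([.55,-.341,.29],[.55,-.15,.29],[.5895,.042,.29],yaw=-70.5)
cv2.imwrite("pics/w10.png",arm.get_image("wrist"))
E
```

```text
t 18.4 pos [ 0.6055 -0.3411  0.2748] yaw -70.62 j [-0.01  0.62  0.8   1.38 -0.45  1.32 -0.43] ydir [ 1.2e-03 -9.0e-04 -1.0e+00] F [ 0.8 -0.4 -2.8] Tz [-0.11  0.19  0.02] w 1.97
tool-shift cm to [0.55, -0.341, 0.29] [-1.85 -1.53 -5.24]
tool-shift cm to [0.55, -0.15, 0.29] [-19.86  -1.55   1.1 ]
tool-shift cm to [0.5895, 0.042, 0.29] [-36.67  -1.56  11.2 ]
rotvec [-0.001 -0.002  0.001]
```

View pics/w10.png

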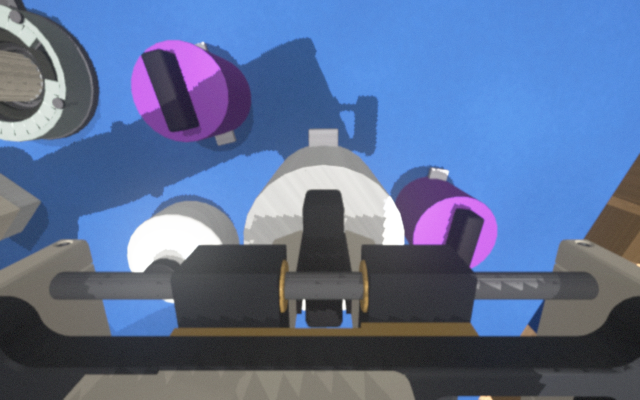

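Request:
move_arm --series '[{"x": -1.5, "y": -0.4, "z": 0.8, "rx": 0, "ry": -0.05, "rz": 0}, {"x": -3.2, "y": -0.4, "z": 1.8, "rx": 0, "ry": 0, "rz": 0}, {"x": -3.5, "y": -0.4, "z": 2.1, "rx": 0, "ry": 0, "rz": 0}, {"x": -3.5, "y": -0.3, "z": 2.1, "rx": 0, "ry": 0, "rz": 0}, {"x": -3.5, "y": 0, "z": 2.1, "rx": 0, "ry": 0, "rz": 0}, {"x": -3.5, "y": 0, "z": 2.1, "rx": 0, "ry": 0, "rz": 0}, {"x": -3, "y": 0, "z": 1.8, "rx": 0, "ry": 0, "rz": 0}, {"x": -1.5, "y": 0, "z": 0.8, "rx": 0, "ry": 0, "rz": 0}, {"x": 0, "y": 0, "z": 0, "rx": 0, "ry": 0, "rz": 0}]'

```text
clock: 19.58
position: [0.6395, -0.0539, 0.2809]
ee_rot: [-1.379, 0.912, -0.887]
force: [-0.7, -0.4, -1.9]
width: 0.214
```

Request:
move_arm --series '[{"x": 0, "y": 0, "z": 0, "rx": 0, "ry": -0.1, "rz": 0}, {"x": 0, "y": 0, "z": 0, "rx": 0, "ry": -0.17, "rz": 0}, {"x": 0, "y": 0, "z": 0, "rx": 0, "ry": -0.17, "rz": 0}, {"x": 0, "y": 0, "z": 0, "rx": 0, "ry": -0.17, "rz": 0}, {"x": 0, "y": 0, "z": 0, "rx": 0, "ry": -0.17, "rz": 0}, {"x": 0, "y": 0, "z": 0, "rx": 0, "ry": -0.17, "rz": 0}, {"x": 0, "y": 0, "z": 0, "rx": 0, "ry": -0.17, "rz": 0}, {"x": 0, "y": 0, "z": 0, "rx": 0, "ry": -0.17, "rz": 0}, {"x": 0, "y": 0, "z": 0, "rx": 0, "ry": -0.17, "rz": 0}, {"x": 0, "y": 0, "z": 0, "rx": 0, "ry": -0.17, "rz": 0}, {"x": 0, "y": 0, "z": 0, "rx": 0, "ry": -0.1, "rz": 0}, {"x": 0, "y": 0, "z": 0, "rx": 0, "ry": 0, "rz": 0}]'

```text
clock: 21.08
position: [0.6323, -0.0837, 0.2797]
ee_rot: [-1.521, -0.456, 0.487]
force: [0.6, 0.1, -2.6]
width: 0.214
```

```bash
python3 - <<'E'
from ov import *
o=st([.656,-.058,.29],[.5895,.042,.29],yaw=33.7)
w=arm.get_image("wrist");cv2.imwrite("pics/w11.png",w)
base(w,o,(.5895,.042),33.7,(0,0,640,400),1,"pics/w11d.png")
E
```

```text
t 21.075 pos [ 0.6323 -0.0837  0.2797] yaw 34.49 j [-0.2   0.45  0.37  1.5  -0.16  1.24  0.79] ydir [-0.0186 -0.0075 -0.9998] F [ 0.6  0.1 -2.6] Tz [-0.05 -0.   -0.  ] w 1.96
tool-shift cm to [0.656, -0.058, 0.29] [ 3.39 -1.09  0.78]
tool-shift cm to [0.5895, 0.042, 0.29] [ 3.57 -1.04 12.79]
rotvec [-0.004  0.014 -0.02 ]
```

View pics/w11d.png

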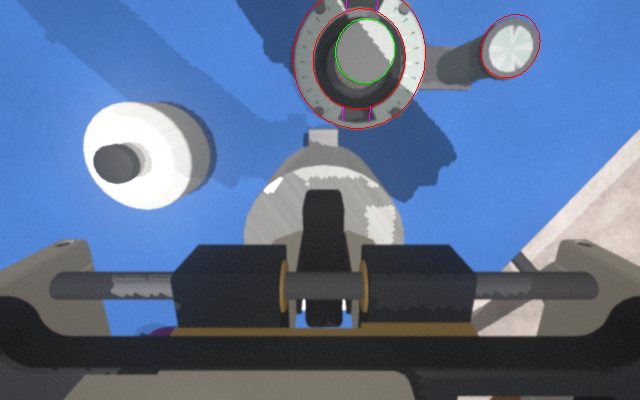

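```bash
python3 - <<'E'
from lid import *
from ov import base
o=arm.observe();w=cv2.imread("pics/w11.png")
base(w,o,(.5895,.042),33.7,(280,0,560,140),2.8,"pics/a1.png")
M=Ro.from_rotvec(o['ee_rot']).as_matrix()
a=cv2.resize(w[110:250,220:430],None,fx=2.8,fy=2.8,interpolation=cv2.INTER_CUBIC)
def P(x): return (wproj(o,o['position']+M@np.array(x))-[220,110]+.5)*2.8-.5
def pl(pts,k):cv2.polylines(a,[np.array([P(p) for p in pts],np.int32)],True,k,1)
h=.1231
pl([(.048*np.cos(q),h-.1,.048*np.sin(q)) for q in np.linspace(0,6.283,60)],(0,255,0))
pl([(d,h-.014,r) for r,d in((.048,.012),(.061,.012),(.061,-.012),(.048,-.012))],(0,255,255))
b=cv2.imread("pics/a1.png");W=max(a.shape[1],b.shape[1])
a=cv2.copyMakeBorder(a,0,0,0,W-a.shape[1],0);
im=np.vstack([b,a]);cv2.imwrite("pics/c16.png",cv2.resize(im,None,fx=.75,fy=.75))
E
```

```text
(no output)
```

View pics/c16.png

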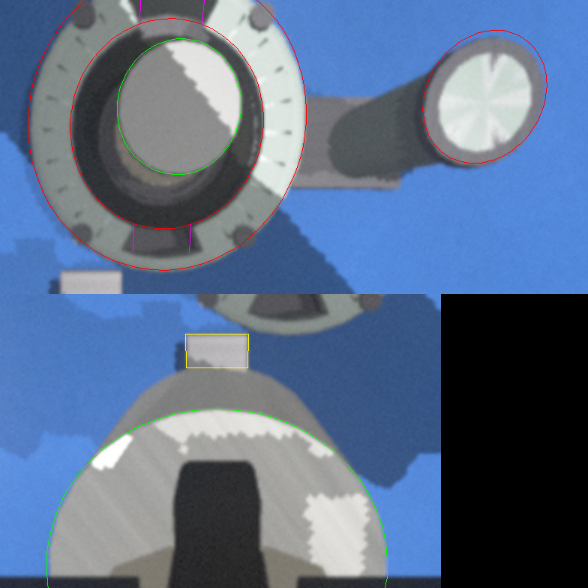

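Both overlays fit to about 1 mm: the lid is centred on the TCP, and the base is at about (.589,.0425) with yaw about 33.4°. Moving over the base.

```bash
python3 - <<'E'
from st import *
st([.589,.0425,.28],yaw=33.4)
E
```

```text
t 21.125 pos [ 0.6322 -0.0839  0.2797] yaw 34.39 j [-0.2   0.45  0.37  1.5  -0.16  1.24  0.79] ydir [-0.0186 -0.0077 -0.9998] F [ 0.3 -0.6 -1.4] Tz [-0.08  0.04 -0.  ] w 1.96
tool-shift cm to [0.589, 0.0425, 0.28] [ 3.57 -0.04 12.87]
rotvec [-0.004  0.017 -0.02 ]
```

Request:
move_arm --series '[{"x": 0.6, "y": 0, "z": 1.8, "rx": -0.002, "ry": 0.008, "rz": -0.01}, {"x": 0.7, "y": 0, "z": 2.5, "rx": -0.002, "ry": 0.008, "rz": -0.01}, {"x": 0.8, "y": 0, "z": 2.7, "rx": 0, "ry": 0, "rz": 0}, {"x": 0.8, "y": 0, "z": 2.6, "rx": 0, "ry": 0, "rz": 0}, {"x": 0.5, "y": 0, "z": 1.5, "rx": 0, "ry": 0, "rz": 0}, {"x": 0, "y": 0, "z": 0.5, "rx": 0, "ry": 0, "rz": 0}, {"x": 0, "y": 0, "z": 0, "rx": 0, "ry": 0, "rz": 0}, {"x": 0, "y": 0, "z": 0, "rx": 0, "ry": 0, "rz": 0}]'

```text
clock: 22.12
position: [0.5934, 0.0373, 0.2793]
ee_rot: [-1.523, -0.45, 0.446]
force: [0.6, 0.1, -2.3]
width: 0.215
```

```bash
python3 - <<'E'
from st import *
st([.589,.0425,.24],yaw=33.4)
E
```

```text
t 22.125 pos [0.5934 0.0373 0.2793] yaw 32.76 j [-0.4   0.36  0.35  1.62 -0.13  1.17  0.55] ydir [ 0.0018  0.0012 -1.    ] F [ 0.6  0.1 -2.3] Tz [-0.15  0.01  0.01] w 1.97
tool-shift cm to [0.589, 0.0425, 0.24] [-0.1   3.93  0.68]
rotvec [-0.    -0.011  0.002]
```

Request:
move_arm --series '[{"x": -0.1, "y": 0.5, "z": 0.4, "rx": 0, "ry": -0.009, "rz": 0.002}, {"x": 0, "y": 1, "z": 0.2, "rx": 0, "ry": 0, "rz": 0}, {"x": 0, "y": 1.5, "z": 0, "rx": 0, "ry": 0, "rz": 0}, {"x": 0, "y": 1.5, "z": 0, "rx": 0, "ry": 0, "rz": 0}, {"x": 0, "y": 1.2, "z": 0, "rx": 0, "ry": 0, "rz": 0}, {"x": 0, "y": 0.5, "z": 0, "rx": 0, "ry": 0, "rz": 0}, {"x": 0, "y": 0, "z": 0, "rx": 0, "ry": 0, "rz": 0}]'

```text
clock: 23.0
position: [0.5886, 0.0398, 0.2113]
ee_rot: [-1.524, -0.451, 0.455]
force: [0.1, 0.6, -2.2]
width: 0.211
```

```bash
python3 - <<'E'
from st import *
st([.589,.0425,.185],yaw=33.4)
E
```

```text
t 23.0 pos [0.5886 0.0398 0.2113] yaw 33.12 j [-0.39  0.42  0.33  1.72 -0.15  1.03  0.57] ydir [-0.0024 -0.0013 -1.    ] F [ 0.1  0.6 -2.2] Tz [-0.05  0.02 -0.04] w 1.94
tool-shift cm to [0.589, 0.0425, 0.185] [0.19 2.63 0.21]
rotvec [-0.    -0.005 -0.003]
```

Request:
move_arm --series '[{"x": 0.1, "y": 0.8, "z": 0.2, "rx": 0, "ry": -0.005, "rz": -0.003}, {"x": 0.1, "y": 1, "z": 0, "rx": 0, "ry": 0, "rz": 0}, {"x": 0, "y": 0.4, "z": 0, "rx": 0, "ry": 0, "rz": 0}, {"x": 0, "y": 0, "z": 0, "rx": 0, "ry": 0, "rz": 0}]'

```text
clock: 23.5
position: [0.5898, 0.0429, 0.1885]
ee_rot: [-1.522, -0.459, 0.456]
force: [-0.0, 1.2, -2.9]
width: 0.218
```

```bash
python3 - <<'E'
from ov import *
o=st([.589,.0425,.175],yaw=33.4)
w=arm.get_image("wrist");cv2.imwrite("pics/w12.png",w)
base(w,o,(.589,.0425),33.4,(180,100,460,260),2.8,"pics/a1.png",False)
s=arm.get_image("scene");cv2.imwrite("pics/c17.png",cv2.resize(s[150:300,280:420],None,fx=4,fy=4,interpolation=cv2.INTER_CUBIC))
E
```

```text
t 23.5 pos [0.5898 0.0429 0.1885] yaw 33.44 j [-0.39  0.44  0.32  1.75 -0.16  0.98  0.58] ydir [ 1.7e-03  8.0e-04 -1.0e+00] F [-0.   1.2 -2.9] Tz [-0.02  0.    0.05] w 2.0
tool-shift cm to [0.589, 0.0425, 0.175] [-0.09  1.35  0.01]
rotvec [0.    0.001 0.002]
```

View pics/a1.png

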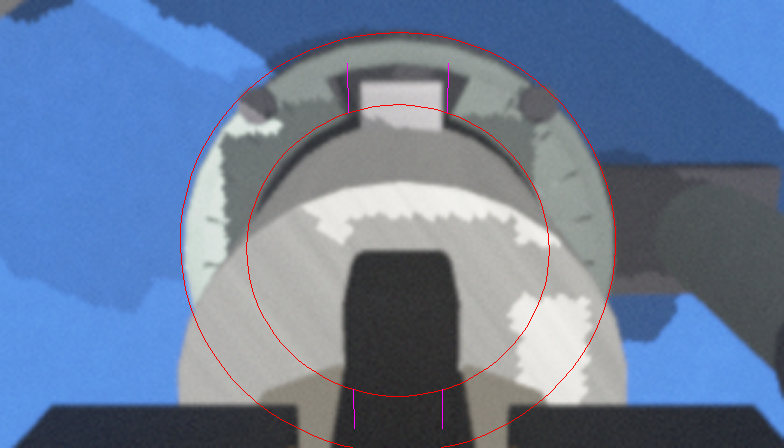

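View pics/c17.png

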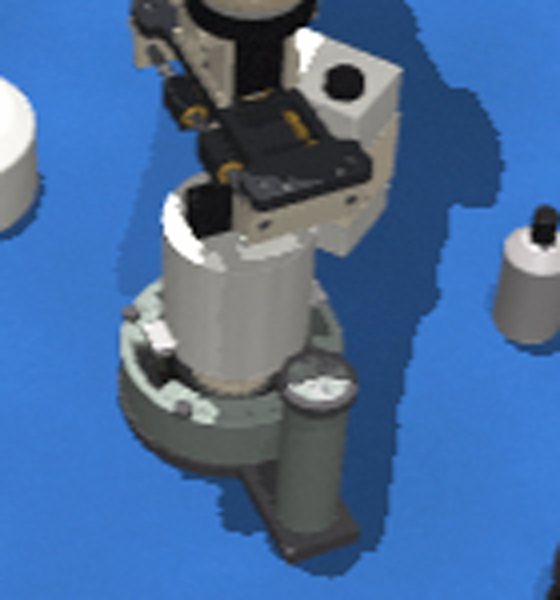

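The lug at (401,100) is centred in the slot, whose centre is at about (398,90). Lowering.

Request:
move_arm --series '[{"x": -0.1, "y": 0.6, "z": 0, "rx": 0, "ry": 0.001, "rz": 0.002}, {"x": 0, "y": 0.7, "z": 0, "rx": 0, "ry": 0, "rz": 0}, {"x": 0, "y": 0.4, "z": 0, "rx": 0, "ry": 0, "rz": 0}, {"x": 0, "y": 0, "z": 0, "rx": 0, "ry": 0, "rz": 0}]'

```text
clock: 24.1
position: [0.5893, 0.0423, 0.171]
ee_rot: [-1.523, -0.457, 0.456]
force: [-0.2, -0.3, -2.1]
width: 0.211
```

```bash
python3 - <<'E'
from ov import *
o=st([.589,.0425,.16],yaw=33.4)
w=arm.get_image("wrist")
base(w,o,(.589,.0425),33.4,(180,100,460,260),2.8,"pics/a2.png",False)
E
```

```text
t 24.1 pos [0.5893 0.0423 0.171 ] yaw 33.37 j [-0.39  0.46  0.32  1.77 -0.17  0.94  0.58] ydir [ 1.e-03 -2.e-04 -1.e+00] F [-0.2 -0.3 -2.1] Tz [-0.01  0.01  0.04] w 1.93
tool-shift cm to [0.589, 0.0425, 0.16] [-0.01  1.1   0.03]
rotvec [ 0.001 -0.001  0.001]
```

View pics/a2.png

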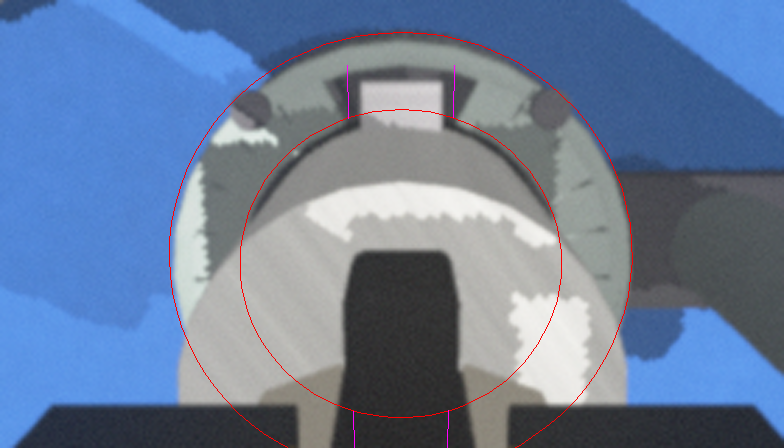

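Request:
move_arm --series '[{"x": 0, "y": 0.5, "z": -0.05, "rx": 0, "ry": 0, "rz": 0}, {"x": 0, "y": 0.4, "z": 0, "rx": 0, "ry": 0, "rz": 0}, {"x": 0, "y": 0.2, "z": 0, "rx": 0, "ry": 0, "rz": 0}, {"x": 0, "y": 0, "z": 0, "rx": 0, "ry": 0, "rz": 0}]'

```text
clock: 24.65
position: [0.5899, 0.0419, 0.1596]
ee_rot: [-1.523, -0.458, 0.455]
force: [0.1, -0.6, -1.2]
width: 0.215
```

```bash
python3 - <<'E'
from ov import *
o=st([.589,.0425,.149],yaw=33.4)
E
```

```text
t 24.65 pos [0.5899 0.0419 0.1596] yaw 33.37 j [-0.38  0.47  0.31  1.78 -0.18  0.91  0.59] ydir [ 1.7e-03 -1.0e-04 -1.0e+00] F [ 0.1 -0.6 -1.2] Tz [-0.02  0.01  0.  ] w 1.97
tool-shift cm to [0.589, 0.0425, 0.149] [-0.04  1.06  0.1 ]
rotvec [ 0.001 -0.     0.001]
```

No contact and the rim is at 36.5 mm, so the lugs are inside the slots. Pushing down on the seal.

Request:
move_arm --series '[{"x": 0, "y": 0.4, "z": 0, "rx": 0, "ry": 0, "rz": 0}, {"x": 0, "y": 0.4, "z": 0, "rx": 0, "ry": 0, "rz": 0}, {"x": 0, "y": 0.3, "z": 0, "rx": 0, "ry": 0, "rz": 0}, {"x": 0, "y": 0.1, "z": 0, "rx": 0, "ry": 0, "rz": 0}]'

```text
clock: 25.15
position: [0.5904, 0.0417, 0.1487]
ee_rot: [-1.523, -0.459, 0.453]
force: [-2.7, -0.4, 7.5]
width: 0.214
```

```bash
python3 - <<'E'
from ov import *
o=st([.589,.0425,.149],yaw=33.4)
E
```

```text
t 25.15 pos [0.5904 0.0417 0.1487] yaw 33.35 j [-0.38  0.48  0.31  1.79 -0.18  0.89  0.59] ydir [ 3.3e-03  5.0e-04 -1.0e+00] F [-2.7 -0.4  7.5] Tz [-0.14  1.02  0.02] w 1.97
tool-shift cm to [0.589, 0.0425, 0.149] [-0.07 -0.03  0.15]
rotvec [ 0.001 -0.001  0.003]
```

About 10 N is on the spring and the rim is at about 26 mm. I turn clockwise in small steps and watch for drift.

Request:
move_arm --series '[{"x": 0, "y": 0.03, "z": 0, "rx": 0, "ry": 0.03, "rz": 0}, {"x": 0, "y": 0.03, "z": 0, "rx": 0, "ry": 0.05, "rz": 0}, {"x": 0, "y": 0.03, "z": 0, "rx": 0, "ry": 0.05, "rz": 0}, {"x": 0, "y": 0.03, "z": 0, "rx": 0, "ry": 0.04, "rz": 0}]'

```text
clock: 25.65
position: [0.5922, 0.0415, 0.1498]
ee_rot: [-1.547, -0.326, 0.314]
force: [-1.9, -1.7, 6.7]
width: 0.214
```

```bash
python3 - <<'E'
from ov import *
o=st([.5896,.042,.149],yaw=-56.6)
E
```

```text
t 25.65 pos [0.5922 0.0415 0.1498] yaw 23.39 j [-0.41  0.49  0.35  1.79 -0.21  0.89  0.45] ydir [ 0.0076  0.0011 -1.    ] F [-1.9 -1.7  6.7] Tz [-0.39  0.77  0.11] w 1.97
tool-shift cm to [0.5896, 0.042, 0.149] [-0.21  0.08  0.15]
rotvec [-0.004  1.396  0.008]
```

Request:
move_arm --series '[{"x": -0.1, "y": 0.1, "z": 0.07, "rx": -0.002, "ry": 0.04, "rz": 0.004}, {"x": -0.1, "y": 0.08, "z": 0.06, "rx": -0.002, "ry": 0.06, "rz": 0.004}, {"x": -0.05, "y": 0.06, "z": 0.03, "rx": 0, "ry": 0.06, "rz": 0.002}, {"x": -0.05, "y": 0.06, "z": 0.03, "rx": 0, "ry": 0.06, "rz": 0.002}]'

```text
clock: 26.15
position: [0.5913, 0.0414, 0.1496]
ee_rot: [-1.573, -0.145, 0.14]
force: [-1.7, -0.0, 7.4]
width: 0.212
```

```bash
python3 - <<'E'
from ov import *
o=st([.5896,.042,.149],yaw=-56.6)
E
```

```text
t 26.15 pos [0.5913 0.0414 0.1496] yaw 10.37 j [-0.46  0.5   0.42  1.8  -0.24  0.9   0.25] ydir [ 0.0038 -0.0062 -1.    ] F [-1.7 -0.   7.4] Tz [0.05 0.62 0.15] w 1.95
tool-shift cm to [0.5896, 0.042, 0.149] [-0.15  0.06  0.09]
rotvec [0.004 1.169 0.006]
```

Request:
move_arm --series '[{"x": -0.1, "y": 0.1, "z": 0.05, "rx": 0.004, "ry": 0.06, "rz": 0.004}, {"x": -0.06, "y": 0.08, "z": 0.03, "rx": 0.002, "ry": 0.07, "rz": 0.002}, {"x": -0.06, "y": 0.06, "z": 0.03, "rx": 0.002, "ry": 0.07, "rz": 0.002}, {"x": -0.05, "y": 0.06, "z": 0.02, "rx": 0.002, "ry": 0.07, "rz": 0.002}]'

```text
clock: 26.65
position: [0.5921, 0.0422, 0.1497]
ee_rot: [-1.565, 0.075, -0.077]
force: [0.3, -0.2, 7.0]
width: 0.21
```

```bash
python3 - <<'E'
from ov import *
o=st([.5896,.042,.149],yaw=-56.6)
E
```

```text
t 26.65 pos [0.5921 0.0422 0.1497] yaw -5.54 j [-0.5   0.51  0.49  1.8  -0.3   0.91  0.02] ydir [ 0.0017  0.004  -1.    ] F [ 0.3 -0.2  7. ] Tz [-0.31  0.27  0.17] w 1.93
tool-shift cm to [0.5896, 0.042, 0.149] [-0.25  0.07 -0.05]
rotvec [-0.004  0.891 -0.001]
```

Request:
move_arm --series '[{"x": -0.15, "y": 0.1, "z": -0.02, "rx": -0.004, "ry": 0.06, "rz": 0}, {"x": -0.1, "y": 0.1, "z": 0, "rx": 0, "ry": 0.07, "rz": 0}, {"x": -0.06, "y": 0.07, "z": 0, "rx": 0, "ry": 0.07, "rz": 0}, {"x": -0.06, "y": 0.07, "z": 0, "rx": 0, "ry": 0.07, "rz": 0}, {"x": -0.06, "y": 0.07, "z": 0, "rx": 0, "ry": 0.07, "rz": 0}]'

```text
clock: 27.28
position: [0.5918, 0.0421, 0.1492]
ee_rot: [-1.54, 0.342, -0.358]
force: [-1.1, -0.7, 7.7]
width: 0.214
```

```bash
python3 - <<'E'
from ov import *
o=st([.5896,.042,.149],yaw=-56.6)
E
```

```text
t 27.275 pos [0.5918 0.0421 0.1492] yaw -25.61 j [-0.57  0.52  0.59  1.81 -0.36  0.91 -0.27] ydir [ 1.040e-02  1.000e-04 -9.999e-01] F [-1.1 -0.7  7.7] Tz [-0.4   0.8   0.16] w 1.96
tool-shift cm to [0.5896, 0.042, 0.149] [-0.2   0.02 -0.1 ]
rotvec [-0.007  0.541  0.008]
```

Request:
move_arm --series '[{"x": -0.12, "y": 0.08, "z": -0.06, "rx": -0.006, "ry": 0.06, "rz": 0.006}, {"x": -0.08, "y": 0.08, "z": -0.06, "rx": -0.002, "ry": 0.07, "rz": 0.002}, {"x": -0.05, "y": 0.07, "z": -0.04, "rx": 0, "ry": 0.07, "rz": 0.002}, {"x": -0.05, "y": 0.07, "z": -0.04, "rx": 0, "ry": 0.06, "rz": 0.002}]'

```text
clock: 27.78
position: [0.5919, 0.0417, 0.1493]
ee_rot: [-1.496, 0.556, -0.562]
force: [0.4, -0.1, 7.0]
width: 0.211
```

```bash
python3 - <<'E'
from ov import *
o=st([.5896,.042,.149],yaw=-56.6)
E
```

```text
t 27.775 pos [0.5919 0.0417 0.1493] yaw -40.95 j [-0.61  0.54  0.66  1.81 -0.4   0.93 -0.49] ydir [ 0.0046  0.     -1.    ] F [ 0.4 -0.1  7. ] Tz [-0.05  0.39  0.22] w 1.94
tool-shift cm to [0.5896, 0.042, 0.149] [-0.19  0.03 -0.12]
rotvec [-0.003  0.273  0.003]
```

Request:
move_arm --series '[{"x": -0.08, "y": 0.07, "z": -0.06, "rx": -0.003, "ry": 0.05, "rz": 0.003}, {"x": -0.06, "y": 0.07, "z": -0.04, "rx": 0, "ry": 0.05, "rz": 0.001}, {"x": -0.05, "y": 0.06, "z": -0.03, "rx": 0, "ry": 0.05, "rz": 0.001}, {"x": -0.05, "y": 0.06, "z": -0.03, "rx": 0, "ry": 0.05, "rz": 0}]'

```text
clock: 28.28
position: [0.5927, 0.0421, 0.1497]
ee_rot: [-1.444, 0.712, -0.722]
force: [-0.8, -0.4, 6.6]
width: 0.216
```

```bash
python3 - <<'E'
from ov import *
o=st([.5896,.042,.149],yaw=-56.6)
E
```

```text
t 28.275 pos [0.5927 0.0421 0.1497] yaw -52.68 j [-0.64  0.55  0.72  1.81 -0.44  0.94 -0.66] ydir [ 0.0071  0.0017 -1.    ] F [-0.8 -0.4  6.6] Tz [-0.16  0.6   0.27] w 1.99
tool-shift cm to [0.5896, 0.042, 0.149] [-0.18  0.07 -0.25]
rotvec [-0.007  0.068  0.003]
```

Request:
move_arm --series '[{"x": -0.08, "y": 0.07, "z": -0.1, "rx": -0.005, "ry": 0.03, "rz": 0.003}, {"x": -0.05, "y": 0.05, "z": -0.06, "rx": 0, "ry": 0.03, "rz": 0}, {"x": 0, "y": 0.05, "z": 0, "rx": 0, "ry": 0.03, "rz": 0}]'

```text
clock: 28.65
position: [0.5931, 0.0422, 0.15]
ee_rot: [-1.419, 0.783, -0.791]
force: [-2.6, 0.6, 6.4]
width: 0.216
```

```bash
python3 - <<'E'
from ov import *
o=st([.5896,.042,.149],yaw=-56.6)
w=arm.get_image("wrist");base(w,o,(.5896,.042),33.4,(180,100,460,260),2.8,"pics/a3.png",False)
E
```

```text
t 28.65 pos [0.5931 0.0422 0.15  ] yaw -57.92 j [-0.66  0.56  0.74  1.81 -0.46  0.94 -0.73] ydir [ 0.0067  0.0013 -1.    ] F [-2.6  0.6  6.4] Tz [0.   1.13 0.34] w 1.98
tool-shift cm to [0.5896, 0.042, 0.149] [-0.17  0.1  -0.31]
rotvec [-0.006 -0.023  0.003]
```

View pics/a3.png

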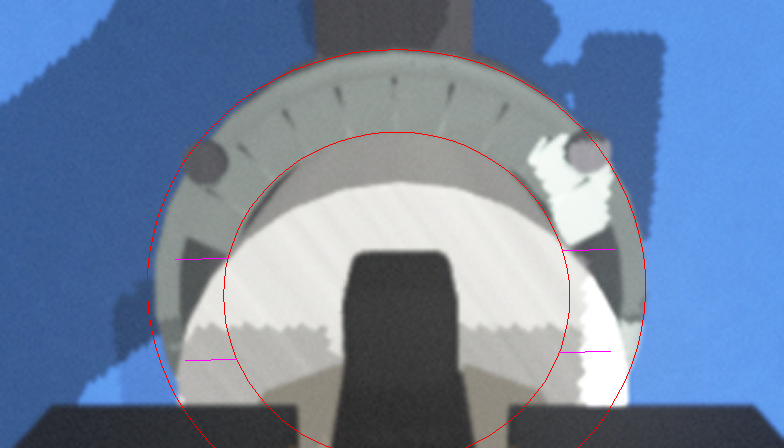

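Request:
move_arm --series '[{"x": -0.05, "y": 0.1, "z": -0.06, "rx": -0.003, "ry": 0.03, "rz": 0.002}, {"x": -0.03, "y": 0.08, "z": -0.04, "rx": 0, "ry": 0.03, "rz": 0}, {"x": 0, "y": 0.05, "z": 0, "rx": 0, "ry": 0.03, "rz": 0}]'

```text
clock: 29.08
position: [0.5931, 0.0425, 0.1497]
ee_rot: [-1.392, 0.851, -0.858]
force: [-2.0, -0.6, 6.5]
width: 0.218
```

```bash
python3 - <<'E'
from ov import *
o=st([.5896,.042,.149],yaw=-56.6)
E
```

```text
t 29.075 pos [0.5931 0.0425 0.1497] yaw -62.99 j [-0.67  0.57  0.77  1.81 -0.48  0.95 -0.8 ] ydir [ 0.0059  0.0012 -1.    ] F [-2.  -0.6  6.5] Tz [-0.04  0.91  1.36] w 2.0
tool-shift cm to [0.5896, 0.042, 0.149] [-0.12  0.07 -0.33]
rotvec [-0.006 -0.112  0.002]
```

Torque about z jumped to 1.36 N m at yaw −63°, so it's on the stop. I let the spring lift it behind the tooth.

Request:
move_arm --series '[{"x": 0, "y": -0.1, "z": 0, "rx": 0, "ry": 0, "rz": 0}, {"x": 0, "y": -0.15, "z": 0, "rx": 0, "ry": 0, "rz": 0}, {"x": 0, "y": -0.1, "z": 0, "rx": 0, "ry": 0, "rz": 0}]'

```text
clock: 29.45
position: [0.5925, 0.0427, 0.1515]
ee_rot: [-1.396, 0.848, -0.855]
force: [1.0, -2.2, -8.7]
width: 0.217
```

```bash
python3 - <<'E'
from ov import *
o=st([.5896,.042,.154],yaw=-60)
E
```

```text
t 29.45 pos [0.5925 0.0427 0.1515] yaw -62.7 j [-0.68  0.57  0.77  1.81 -0.47  0.95 -0.8 ] ydir [ 0.0042 -0.001  -1.    ] F [ 1.  -2.2 -8.7] Tz [-0.37 -0.36  1.17] w 2.0
tool-shift cm to [0.5896, 0.042, 0.154] [-0.07 -0.25 -0.29]
rotvec [-0.003 -0.047  0.003]
```

```bash
python3 - <<'E'
from ov import *
o=arm.observe()
w=arm.get_image("wrist");base(w,o,(.5905,.042),33.4,(180,100,460,260),2.8,"pics/a4.png",False)
s=arm.get_image("scene");cv2.imwrite("pics/c18.png",cv2.resize(s[150:300,280:420],None,fx=4,fy=4,interpolation=cv2.INTER_CUBIC))
E
```

```text
(no output)
```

View pics/a4.png

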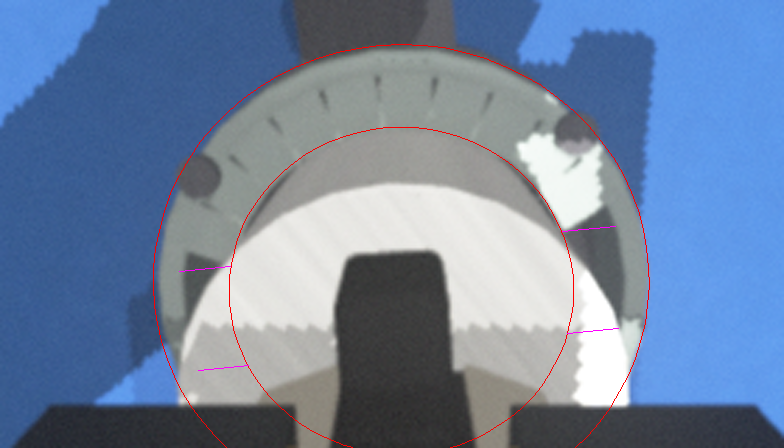

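View pics/c18.png

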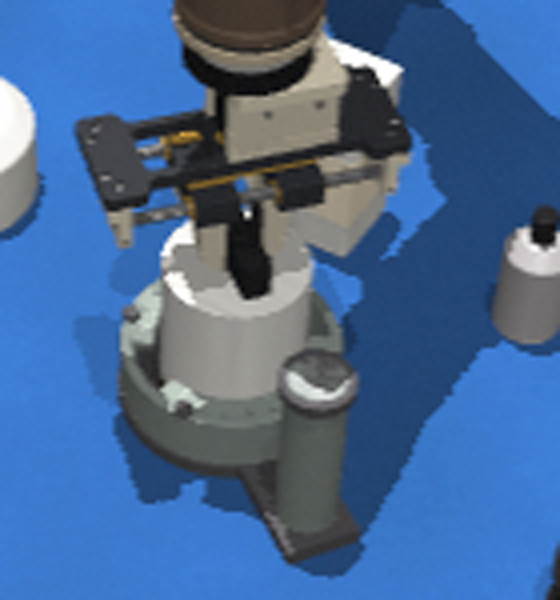

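The handle is skewed about 3° in the grip, so it really is wound against the stop. The rim seems to be only about 28.5 mm, though, so stop friction may be holding it down. I unwind the torque slightly and see whether it rises.

Request:
move_arm --series '[{"x": 0, "y": 0, "z": 0, "rx": 0, "ry": -0.02, "rz": 0}, {"x": 0, "y": 0, "z": 0, "rx": 0, "ry": -0.015, "rz": 0}, {"x": 0, "y": -0.05, "z": 0, "rx": 0, "ry": 0, "rz": 0}]'

```text
clock: 29.92
position: [0.5929, 0.0426, 0.1528]
ee_rot: [-1.406, 0.821, -0.828]
force: [0.2, -0.2, -3.5]
width: 0.214
```

```bash
python3 - <<'E'
from ov import *
o=st([.5896,.042,.154],yaw=-60)
E
```

```text
t 29.925 pos [0.5929 0.0426 0.1528] yaw -60.69 j [-0.67  0.56  0.76  1.81 -0.47  0.95 -0.77] ydir [ 5.2e-03  1.0e-04 -1.0e+00] F [ 0.2 -0.2 -3.5] Tz [-0.15  0.14  0.45] w 1.96
tool-shift cm to [0.5896, 0.042, 0.154] [-0.11 -0.13 -0.31]
rotvec [-0.005 -0.012  0.002]
```

Request:
move_arm --series '[{"x": 0, "y": -0.05, "z": 0, "rx": 0, "ry": -0.015, "rz": 0}, {"x": 0, "y": -0.1, "z": 0, "rx": 0, "ry": 0, "rz": 0}, {"x": 0, "y": -0.05, "z": 0, "rx": 0, "ry": 0, "rz": 0}]'

```text
clock: 30.3
position: [0.5928, 0.0426, 0.1541]
ee_rot: [-1.41, 0.81, -0.817]
force: [5.8, -1.0, -14.1]
width: 0.217
```

```bash
python3 - <<'E'
from ov import *
o=st([.5896,.042,.154],yaw=-60)
E
```

```text
t 30.3 pos [0.5928 0.0426 0.1541] yaw -59.88 j [-0.67  0.56  0.75  1.81 -0.46  0.95 -0.76] ydir [ 5.2e-03  2.0e-04 -1.0e+00] F [  5.8  -1.  -14.1] Tz [-0.32 -0.83  0.11] w 1.99
tool-shift cm to [0.5896, 0.042, 0.154] [-0.1   0.01 -0.31]
rotvec [-0.005  0.002  0.002]
```

The rim is at 31 mm and held firmly against the ledge, so it's locked. Ease off and let go.

Request:
move_arm --series '[{"x": 0, "y": 0.05, "z": 0, "rx": 0, "ry": 0, "rz": 0}, {"x": 0, "y": 0, "z": 0, "rx": 0, "ry": 0, "rz": 0}, {"x": 0, "y": 0, "z": 0, "rx": 0, "ry": 0, "rz": 0}, {"x": 0, "y": 0, "z": 0, "rx": 0, "ry": 0, "rz": 0}, {"x": 0, "y": 0, "z": 0, "rx": 0, "ry": 0, "rz": 0}]' --jaw 6

```text
clock: 30.92
position: [0.5934, 0.0427, 0.1553]
ee_rot: [-1.408, 0.81, -0.818]
force: [-0.1, -0.0, 0.4]
width: 0.647
```

```bash
python3 - <<'E'
from ov import *
o=st([.5896,.042,.154],yaw=-60)
E
```

```text
t 30.925 pos [0.5934 0.0427 0.1553] yaw -59.94 j [-0.67  0.56  0.76  1.81 -0.46  0.96 -0.76] ydir [ 0.0069  0.0017 -1.    ] F [-0.1 -0.   0.4] Tz [-0.08  0.13 -0.04] w 5.94
tool-shift cm to [0.5896, 0.042, 0.154] [-0.13  0.13 -0.37]
rotvec [-0.007  0.001  0.002]
```

Request:
move_arm --series '[{"x": 0, "y": -1.5, "z": 0, "rx": 0, "ry": 0, "rz": 0}, {"x": 0, "y": -3, "z": 0, "rx": 0, "ry": 0, "rz": 0}, {"x": 0, "y": -3, "z": -1.5, "rx": 0, "ry": 0, "rz": 0}, {"x": 0, "y": -2, "z": -3, "rx": 0, "ry": 0, "rz": 0}, {"x": 0, "y": 0, "z": -3, "rx": 0, "ry": 0, "rz": 0}, {"x": 0, "y": 0, "z": -2, "rx": 0, "ry": 0, "rz": 0}, {"x": 0, "y": 0, "z": 0, "rx": 0, "ry": 0, "rz": 0}, {"x": 0, "y": 0, "z": 0, "rx": 0, "ry": 0, "rz": 0}]'

```text
clock: 31.92
position: [0.5106, -0.007, 0.2593]
ee_rot: [-1.403, 0.807, -0.822]
force: [-0.1, -0.0, -0.1]
width: 0.655
```

```bash
python3 - <<'E'
from lid import *
from ov import base
o=st(yaw=-60)
w=arm.get_image("wrist");cv2.imwrite("pics/w20.png",w)
base(w,o,(.5895,.042),33.4,(0,0,640,400),1,"pics/x.png",False)
lid(cv2.imread("pics/x.png"),o,(.5895,.042),33.4,.031,"pics/w20d.png")
a=cv2.imread("pics/w20d.png")[0:230,200:470];cv2.imwrite("pics/c20.png",cv2.resize(a,None,fx=2.5,fy=2.5,interpolation=cv2.INTER_CUBIC))
s=arm.get_image("scene");cv2.imwrite("pics/c21.png",cv2.resize(s[150:300,280:420],None,fx=4,fy=4,interpolation=cv2.INTER_CUBIC))
E
```

```text
t 31.925 pos [ 0.5106 -0.007   0.2593] yaw -60.0 j [-0.78  0.29  0.89  1.89 -0.26  1.07 -0.84] ydir [ 0.0131  0.0036 -0.9999] F [-0.1 -0.  -0.1] Tz [-0.1  0.2 -0. ] w 6.01
rotvec [-0.013  0.     0.003]
```

View pics/c20.png

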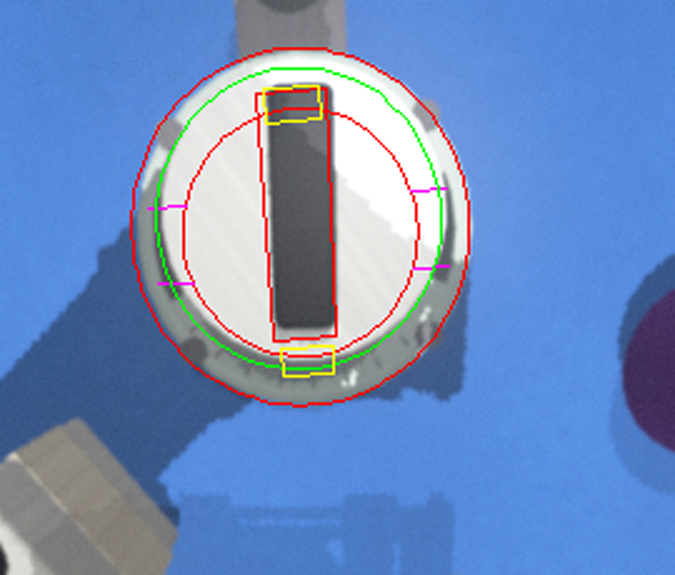

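View pics/c21.png

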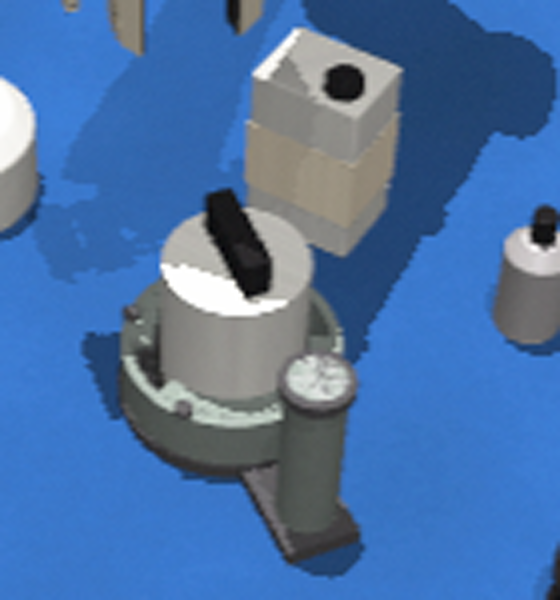

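```bash
python3 - <<'E'
from ov import *
s=arm.get_image("scene");cv2.imwrite("pics/sf.png",s)
st()
E
```

```text
t 32.075 pos [ 0.5105 -0.0071  0.2588] yaw -59.99 j [-0.78  0.29  0.89  1.89 -0.26  1.07 -0.84] ydir [ 0.0122  0.0026 -0.9999] F [0.1 0.4 0.1] Tz [-0.08  0.12 -0.01] w 6.01
```

View pics/sf.png

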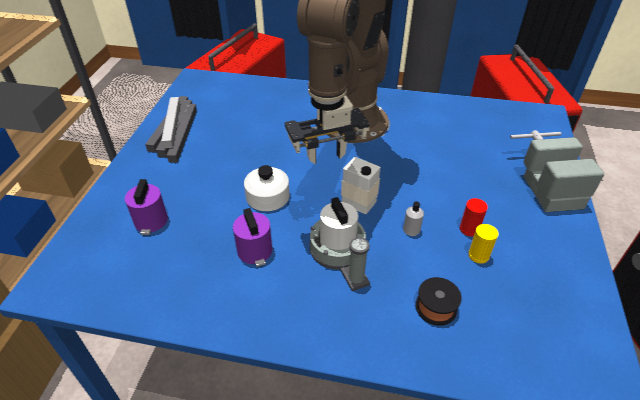

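The lid sits level in the base at (340,228). The bystanders are where they started: big lid (267,188), tin (360,185), can (414,220), spool (440,300). The robot is clear, so I hand in.

```bash
python3 -c "
from cell import arm
print(arm.sign_off())"
```

```text
the job is handed in; nothing more can be done
None
```

The filter is refitted and the job is handed in, at about 32 s of the 64 s allowed. The sign-off gives no verdict, so what follows rests on my own checks.

**What I did:** I stood the cartridge upright in the cup, then lowered the bell lid over it with its lugs in the slots. I pressed it down to a rim height of about 26 mm and turned it clockwise until the torque jumped to 1.36 N m at the stop. I then eased it up behind the tooth, let go and backed the arm clear.

**What the last checks showed:**
- **Locked:** before release the lid held against about 14 N of upward pull with its rim at about 31 mm. I did not test it by turning it back.
- **Angle:** its lugs lie about 2.5° (0.04 rad) off the base's x axis in the last wrist picture; the limit is 0.17 rad.
- **Bystanders:** the large lid, tin, spool and can look unmoved by eye in the last scene picture.

**What disagreed:**
- **Lift behind the tooth:** the rim first rose only to about 28.5 mm, because friction at the stop held it. It reached 31 mm once I eased the turning force.
- **Lid centring:** the lid appears about 2 to 2.5 mm off the base axis, inside the 6 mm limit. My base position estimates differed by 1 to 2 mm between views.

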